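# Clamp a batch of bar blanks in the drilling jig

## Task

Swing the drilling jig's hold-down bail back out of the way and load every bar blank from the plywood board into the jig, one to a nest and lying flat in it; then swing the bail over them until its bar rests fully down in its two catches. Then lock it by driving both pins fully down with the mallet (never press the pins with the gripper or a blank), and put the mallet back with its head resting on its wooden pad. Leave the other things on the bench where they are.

Things in the scene. Friction and masses are not known exactly. Their poses are not given: they have to be found in the camera images.
- jig: Fixed grey drilling jig, base plate 200 x 300 x 12 mm, placed and turned anew each time. Origin: underside of the base, midway along the row of nests; x points away from the robot (towards the bail's hinge), y left along the row, z up. Two catch blocks (50 x 34 mm, top 50 mm above the bench, lip behind the bar to 60 mm) stand at x = -78, y = +-90 mm.
- nests (a point): Middle of the row of four rectangular nests, at floor level (12 mm above the bench); axes as the jig's. Nest centres at y = -93, -31, 31, 93 mm, x = 0; each 58 mm long in x, 38 mm wide in y, 8 mm deep (rim 20 mm above the bench). A blank lies with its long axis along x, centre then 29 mm above the bench.
- bail (a joint): Bail angle, rad: 0 = closed, bar down in the catches (stop); starts at 0.06 to 0.9 in the way of the nests; at 1.7 to 1.85 it leans back clear of them; stop 1.9. A U of 12 mm round bar: arms 140 mm long hinged at the jig's far side at y = +-130 mm, joined by a crossbar along y; a flat strip across mid-arm closes 3 mm above the blanks. Stiff hinge (0.4 N m): stays where left.
- bail_grip (a point): Middle of the bail's crossbar, on its axis, in the rubber sleeve (70 mm long; grip thickness 12 to 15 mm). It moves on a circle of 140 mm about bail_hinge. Closed it is 56 mm above the bench at jig x = -70 mm, with free space below down to the 12 mm base plate and at least 30 mm free on both sides in x.
- bail_hinge (a point): Point on the bail's hinge axis (parallel to the jig's y) at the middle of its width, 56 mm above the bench, jig x = 70 mm; axes as the jig's.
- pin_left (a joint): Travel of the left (+y) locking pin, m: 0 = up, 0.018 = fully down on its stop; it moves straight down, needs about 7 N, and stays where it is left (light spring, stiff guide). To be driven only with the mallet.
- pin_right (a joint): The same for the right (-y) locking pin.
- pin_left_top (a point): Centre of the top of the left pin's round steel head (18 mm diameter, 10 mm high), 88 mm above the bench when up, 70 mm when fully down; at jig x = -81, y = 90 mm, just in front of the bail's closed bar (top at 62 mm). Once the bail is closed nothing near is higher than the driven pin.
- pin_right_top (a point): The same for the right pin, at jig x = -81, y = -90 mm.
- board: Fixed plywood board 240 x 270 x 6 mm to the right of the jig on which the blanks start. Origin: centre of its underside.
- blank1: Bar blank: aluminium square bar 34 x 34 mm, 52 mm long, 160 g, with scribed lines around it and a centre bore shown at each end. Origin at its centre; x along its length; which of the four sides is up does not matter. Two to four of the four are present (None at the start: absent).
- blank2: Bar blank: aluminium square bar 34 x 34 mm, 52 mm long, 160 g, with scribed lines around it and a centre bore shown at each end. Origin at its centre; x along its length; which of the four sides is up does not matter. Two to four of the four are present (None at the start: absent).
- blank3: Bar blank: aluminium square bar 34 x 34 mm, 52 mm long, 160 g, with scribed lines around it and a centre bore shown at each end. Origin at its centre; x along its length; which of the four sides is up does not matter. Two to four of the four are present (None at the start: absent).
- blank4: Bar blank: aluminium square bar 34 x 34 mm, 52 mm long, 160 g, with scribed lines around it and a centre bore shown at each end. Origin at its centre; x along its length; which of the four sides is up does not matter. Two to four of the four are present (None at the start: absent).
- mallet: Loose mallet, about 360 g. Origin at the head's centre. Head 50 x 50 mm, 60 mm tall along z, with a rubber face at either end; wooden handle 26 x 26 mm runs along -x from 25 to 155 mm from the origin, level with it. Starts standing on a face on its pad, handle level, 38 mm above the bench. Centre of mass about 10 mm towards the handle. Any side of the head may strike.
- pad: Fixed wooden pad 120 x 120 x 8 mm on the left, where the mallet's head belongs. Origin: centre of its underside.
- mug: White mug 84 mm wide, 95 mm tall, origin centre of underside; leave alone.
- cup: Blue-patterned cup 80 mm wide, 75 mm tall, origin centre of underside; leave alone.
- tape: Tape measure 62 x 34 x 60 mm, origin centre of underside; leave alone.
- screwdriver: Screwdriver lying between the robot and the jig; leave alone.
- jar: Small jar 60 mm wide, 60 mm tall, origin centre of underside; leave alone.
- wrench: Wrench lying beyond the jig; leave alone.
Mind the look-alikes: they are no part of the job. Leave any green or turquoise look-alike of the blank3 alone.

How it is judged:
By the outcome, as a careful person would: the job done as asked, in the order asked, and still so for the second after the job is handed in, with the robot touching nothing.
Of blank1, blank2, blank3, blank4 only 2 to 4 are there at a start; the rules pass over those that are not, and their reading is None.
At some moment in a run one of blank1, blank2, blank3, blank4 may be knocked a few centimetres aside while the robot is not near it.
Once in a run the grip may slacken for a moment while it holds something.
It also fails if it takes over 208 s, if anything falls off the work surface, if the arm or the gripper's body presses on something with over 40 N, if the wrist force passes 120 N, or if a joint passes its speed limit or range.

## Robot

A 7-joint arm with a two-finger parallel gripper is mounted at the origin on the work surface. World frame = base frame: x ahead of the robot, y to its left, z up, the work surface at z = 0. Lengths are in m, angles in rad, forces in N, time in s.
With the tool pointing down it reaches from about 0.35 to 0.9 m from the base axis. Payload 7.2 kg.
Tool frame: the origin (TCP) lies midway between the tips of the shut fingers; the grasp point (between the pads) lies 19 mm behind it; z points along the fingers, y is the line along which they close (so a half turn about z gives the same grasp; the last joint's range is limited). The gripper opens to 85 mm and grips with 20 to 120 N. Pads are 22 mm wide; open, the fingers measure 114 mm over their backs; the gripper's body (76 mm by 85 mm) begins 54 mm behind the grasp point. The pads swing forward as they close: fully open they stand 13 mm farther back than shut.
Start: joints at [-1.321, 0.411, -0.013, 1.596, 0.006, 1.134, -0.082], TCP at [0.195, 0.594, 0.231] pointing down, gripper open.
Joint ranges: [-2.95, 2.95], [-0.29, 1.99], [-1.47, 1.44], [0.14, 2.54], [-1.03, 4.17], [0.13, 1.85], [-2.86, 2.86]. Speed limits (rad/s): [2.39, 2.39, 3.01, 3.01, 3.14, 3.14, 3.14].

## Interface

Orientations are given as a rotation vector (axis times angle).
In Python, from bench import manip gives the robot as it stands. The module is installed in compiled form; this text tells all that it offers.
- The arm moves only by the shell command python3 -m handwheel 'ROWS' [FORCE]. ROWS is JSON, a list of rows, each an object with "grip": the opening, from 0 (shut) to 1 (fully open); "travel": the shift along the tool's x, y, z in units of 400 mm (1.0 is 400 mm), a list of three; "roll": the turn about the tool's z in units of 360 degrees (1.0 is 360 degrees). A call has 1 to 10 rows; each row shifts and turns the commanded pose from where the row before left it, along the tool's axes as they then stand; what a row does not reach is not made up. A row lasts 1/12 s, in which the tool goes at most 41.7 mm and 7.16 degrees, less where a joint would pass 70% of its speed; a pose out of reach is approached as far as the arm can. A call with a number of a shift or a turn outside -1 to 1 is refused whole. A call with a gripper value outside its range is refused whole. The fingers move at their own pace and stop on an object; FORCE is the grip in N (left out, the last holds). Time passes only in rows, so rows that do not move let the fingers close. It gives the time, the measured TCP pose, the force, the opening and the grip force at its end, in the units of the state.
- manip.state(): the state, without advancing time (a new reading comes with each control period).
- manip.grab_frame(name): name is "scene" or "side" or "wrist"; returns (picture, depth): 480x640x3 uint8, red, green, blue; 480x640 float32, m along the optical axis (not along the pixel's ray), 0 where there is no reading.
- manip.camera_model(name): a dict with "mtx" (3x3 intrinsics, pixels), "extrinsics" (4x4, takes a point from world to camera coordinates); the wrist camera has in their place "hand_eye" (4x4, takes a point from camera to tool coordinates, whose origin is the TCP and whose axes are the flange's). Camera axes: x right, y up, looking along -z (the intrinsics and any distortion apply to the point x, -y, -z); pixel columns grow to the right and rows downward; lengths in m; the calibration is good to about 2 mm. A picture is of the moment at which its call begins: read the wrist's pose just before it. camera_model takes no time and is no camera call.
- manip.sign_off(): hands the job in; it is judged then, once.
The state is a dict: "time_s": time; "joint_positions": joint angles; "dq": joint speeds; "joint_efforts": joint torques, N m; "eef_pos": TCP position; "tool_rot": TCP orientation; "force": force on the tool from outside, world axes, zero at the start; "ft_torque": the same for the moment, N m; "grip_width": opening from 0.0 (shut) to 1.0 (fully open); "gripper_force": force on a finger pad.
Only numpy, scipy, OpenCV 4.12 (cv2) and the standard library are available. Lean on these libraries where they do the work, as an engineer would, in place of code of your own. Each camera call takes 0.05 s, during which the arm holds its last target. There are 200 camera calls.

## Working session

There is one attempt and no reset: what is moved stays moved. The work goes in short steps, Python scripts to look and compute and a shell command to move; the robot and the scene stay as the last step left them, time stands still between calls to the robot, and variables do not carry over. Pictures are saved under pics/ and viewed, at most 14 in all, crops included, and the job is handed in when it is done.

```bash
mkdir -p pics; cat > h.py <<'E'
import numpy as np, cv2
from bench import manip
from scipy.spatial.transform import Rotation as R
def snap(name,fn=None):
    s=manip.state(); im,d=manip.grab_frame(name); m=manip.camera_model(name)
    if fn: cv2.imwrite('pics/'+fn,im[:,:,::-1])
    K=np.array(m['mtx'])
    if name=='wrist':
        T=np.eye(4);T[:3,:3]=R.from_rotvec(s['tool_rot']).as_matrix();T[:3,3]=s['eef_pos']
        C=T@np.array(m['hand_eye'])
    else: C=np.linalg.inv(np.array(m['extrinsics']))
    v,u=np.mgrid[0:480,0:640]
    P=np.stack([(u-K[0,2])/K[0,0]*d,-(v-K[1,2])/K[1,1]*d,-d],-1)
    W=P@C[:3,:3].T+C[:3,3]; W[d<=0]=np.nan
    return im,d,W
def st():
    s=manip.state(); Rm=R.from_rotvec(s['tool_rot']).as_matrix()
    print('t',round(s['time_s'],2),'p',np.round(s['eef_pos'],4),'x',Rm[:,0].round(3),'y',Rm[:,1].round(3),'z',Rm[:,2].round(3),'F',np.round(s['force'],1),'g',round(s['grip_width'],3),round(s['gripper_force'],1))
    return s,Rm
E
python3 - <<'E'
from h import *
st()
for n in ['scene','side','wrist']:
    im,d,W=snap(n,n+'0.png'); np.save(n+'0.npy',W); m=manip.camera_model(n); print(n,m.keys())
E
```

```text
t 0.0 p [0.1952 0.5932 0.2304] x [-0.95   0.312 -0.   ] y [ 0.312  0.95  -0.002] z [-0.    -0.002 -1.   ] F [-0.4 -0.5  0.5] g 1.0 0.0
scene dict_keys(['mtx', 'extrinsics'])
side dict_keys(['mtx', 'extrinsics'])
wrist dict_keys(['mtx', 'hand_eye'])
```

View pics/scene0.png

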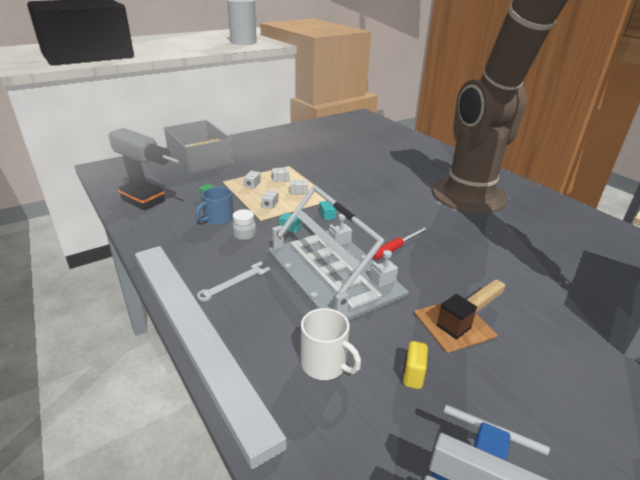

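View pics/side0.png

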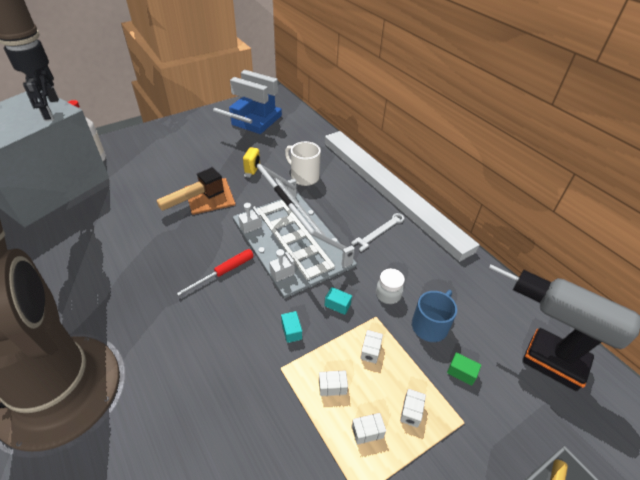

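The scene shows all four blanks on the board (side view px (372,346), (333,384), (413,408), (369,429)). The bail is half raised, with its sleeve near (288,195) in the side view. The mallet is on its pad at (210,185), and turquoise decoys lie at (291,326) and (339,300).

```bash
python3 - <<'E'
from h import *
im=cv2.imread('pics/side0.png'); W=np.load('side0.npy')
hsv=cv2.cvtColor(im,cv2.COLOR_BGR2HSV)
for n,(u,v) in dict(pinL=(249,208),pinR=(281,254),sleeve=(288,195),mal=(209,177),padc=(225,200),jar=(390,280),mug=(305,150),cup=(436,305),tape=(252,157),teal1=(291,322),teal2=(339,298),sd=(235,263),hr=(348,252)).items():
    print(n,np.nanmedian(W[v-2:v+3,u-2:u+3].reshape(-1,3),0).round(3))
z=W[...,2]
def rects(mask,mina=40):
    k,l,s,c=cv2.connectedComponentsWithStats(mask.astype(np.uint8))
    for i in range(1,k):
        if s[i,4]>=mina:
            p=W[l==i]; r=cv2.minAreaRect((p[:,:2]*1000).astype(np.float32)); b=cv2.boxPoints(r)
            print(c[i].round(),s[i,4],'c',np.round(r[0],0),'wh',np.round(r[1],0),'ang',round(r[2],1),'z',np.median(p[:,2]).round(4))
u=np.arange(640)[None]; v=np.arange(480)[:,None]
print('blanks');rects((z>.034)&(z<.046)&(u>280)&(v>320)&(hsv[...,1]<60))
print('board');rects((abs(z-.006)<.005)&(hsv[...,1]>60)&(hsv[...,2]>150)&(u>270)&(v>310),500)
print('base');rects((abs(z-.012)<.005)&(u>225)&(u<365)&(v>180)&(v<305),500)
print('pins');rects((abs(z-.088)<.004)&(u>225)&(u<300)&(v>190)&(v<275),5)
print('catch');rects((abs(z-.050)<.004)&(u>225)&(u<300)&(v>190)&(v<285),20)
print('mallet');rects((abs(z-.068)<.006)&(u>150)&(u<235)&(v>160)&(v<215),20)
print('handle');rects((abs(z-.05)<.006)&(u>150)&(u<235)&(v>160)&(v<215)&(hsv[...,1]>80),20)
print('pad');rects((abs(z-.008)<.005)&(u>150)&(u<240)&(v>160)&(v<220)&(hsv[...,1]>80),100)
E
```

```text
pinL [0.516 0.188 0.081]
pinR [0.503 0.008 0.087]
sleeve [0.606 0.146 0.113]
mal [0.487 0.366 0.07 ]
padc [0.506 0.324 0.01 ]
jar [ 0.68  -0.165  0.061]
mug [0.778 0.341 0.068]
cup [ 0.74  -0.256  0.03 ]
tape [0.635 0.402 0.06 ]
teal1 [ 0.448 -0.127  0.034]
teal2 [ 0.569 -0.13   0.034]
sd [0.425 0.093 0.02 ]
hr [ 0.648 -0.051  0.064]
blanks
[560. 357.] 1012 c [ 860. -480.] wh [ 75. 110.] ang 20.7 z 0.0446
[372. 343.] 408 c [ 560. -257.] wh [54. 34.] ang 40.4 z 0.0402
[333. 379.] 496 c [ 448. -280.] wh [35. 52.] ang 61.1 z 0.0401
[414. 405.] 552 c [ 545. -398.] wh [53. 34.] ang 37.6 z 0.0399
[368. 425.] 611 c [ 453. -383.] wh [35. 52.] ang 70.5 z 0.0399
board
[392. 399.] 6598 c [ 516. -329.] wh [270. 211.] ang 88.6 z 0.0063
base
[289. 257.] 2257 c [585. 100.] wh [305. 201.] ang 86.8 z 0.0129
pins
[247. 205.] 34 c [514. 192.] wh [15. 18.] ang 9.6 z 0.0886
[280. 252.] 46 c [504.  14.] wh [16. 15.] ang 18.2 z 0.0882
catch
[248. 217.] 165 c [515. 193.] wh [37. 48.] ang 87.8 z 0.051
[280. 264.] 216 c [507.  13.] wh [36. 51.] ang 88.4 z 0.0507
mallet
[209. 175.] 257 c [491. 380.] wh [52. 54.] ang 5.6 z 0.0691
handle
[185. 192.] 447 c [427. 374.] wh [180.  43.] ang 0.5 z 0.0512
pad
[212. 200.] 740 c [479. 370.] wh [122. 121.] ang 77.7 z 0.0092
```

```bash
python3 -c "
from h import *
m=manip.camera_model('wrist');print(np.round(m['hand_eye'],4),np.round(m['mtx'],1))"
```

```text
[[-9.000e-04  9.595e-01  2.818e-01  7.170e-02]
 [ 1.000e+00  9.000e-04  3.000e-04 -2.000e-04]
 [ 1.000e-04  2.818e-01 -9.595e-01 -1.431e-01]
 [ 0.000e+00  0.000e+00  0.000e+00  1.000e+00]] [[421.    0.  323.7]
 [  0.  421.  242.6]
 [  0.    0.    1. ]]
```

```bash
python3 - <<'E'
from h import *
O=np.array([.588,.099]);yaw=-.056;c,s=np.cos(yaw),np.sin(yaw)
for n in ['side','scene']:
    W=np.load(n+'0.npy');x,y=W[...,0]-O[0],W[...,1]-O[1]
    jx=c*x+s*y; jy=-s*x+c*y; z=W[...,2]
    m=(abs(jy)<.14)&(abs(jx)<.15)&(z>.093)&(z<.25)
    im=cv2.imread(f'pics/{n}0.png'); g=cv2.cvtColor(im,cv2.COLOR_BGR2GRAY)
    for lab,mm in (('all',m),('dark',m&(g<60)&(abs(jy)<.06))):
        print(n,lab,mm.sum(),[ (np.percentile(a[mm],[2,50,98])*1000).round(0) for a in (jx,jy,z)] if mm.any() else '')
    mm=m&(abs(jy)<.06); i=np.argsort(-z[mm])[:15]; print(np.c_[jx[mm],jy[mm],z[mm]][i].mean(0).round(3))
E
```

```text
side all 1009 [array([-29., -14.,  36.]), array([-136.,  -18.,  129.]), array([100., 156., 169.])]
side dark 99 [array([-30., -26., -20.]), array([-32.,  -2.,  29.]), array([162., 167., 169.])]
[-0.023 -0.003  0.17 ]
scene all 1651 [array([-25.,  17.,  38.]), array([-132.,   23.,  133.]), array([ 98., 116., 167.])]
scene dark 49 [array([-20., -16., -15.]), array([-26.,   4.,  28.]), array([160., 164., 167.])]
[-0.022 -0.005  0.168]
```

```bash
cat >> h.py <<'E'
def go(p,ydeg=None):
    s,Rm=st(); d=Rm.T@(np.array(p)-s['eef_pos'])/.4
    print('  travel units',d.round(4),'min rows %.1f'%(np.linalg.norm(d)/.104))
    if ydeg is not None:
        a=np.degrees(np.arctan2(Rm[1,1],Rm[0,1])); r=(a-ydeg+90)%180-90
        print('  roll total',round(r/360,4),'min rows %.1f'%(abs(r)/7.1), 'j7',round(s['joint_positions'][6],2))
E
python3 -m handwheel '[{"grip":1,"travel":[-0.079,-0.055,0],"roll":0},{"grip":1,"travel":[-0.079,-0.055,0],"roll":0},{"grip":1,"travel":[-0.079,-0.055,0],"roll":0},{"grip":1,"travel":[-0.079,-0.055,0],"roll":0},{"grip":1,"travel":[-0.079,-0.055,0],"roll":0},{"grip":1,"travel":[-0.079,-0.055,0],"roll":0},{"grip":1,"travel":[-0.079,-0.055,0],"roll":0},{"grip":1,"travel":[-0.079,-0.055,0],"roll":0}]' 20
python3 -m handwheel '[{"grip":1,"travel":[-0.079,-0.055,0],"roll":0},{"grip":1,"travel":[-0.079,-0.055,0],"roll":0},{"grip":1,"travel":[-0.079,-0.055,0],"roll":0},{"grip":1,"travel":[-0.079,-0.055,0],"roll":0},{"grip":1,"travel":[-0.079,-0.055,0],"roll":0},{"grip":1,"travel":[-0.079,-0.055,0],"roll":0},{"grip":1,"travel":[-0.079,-0.055,0],"roll":0},{"grip":1,"travel":[-0.079,-0.055,0],"roll":0}]'
python3 -m handwheel '[{"grip":1,"travel":[0,0,0],"roll":0.019},{"grip":1,"travel":[0,0,0],"roll":0.019},{"grip":1,"travel":[0,0,0],"roll":0.019},{"grip":1,"travel":[0,0,0],"roll":0.019},{"grip":1,"travel":[0,0,0],"roll":0.019},{"grip":1,"travel":[0,0,0],"roll":0.019},{"grip":1,"travel":[0,0,0],"roll":0.019},{"grip":1,"travel":[0,0,0],"roll":0.019},{"grip":1,"travel":[0,0,0],"roll":0.019},{"grip":1,"travel":[0,0,0],"roll":0.019}]'
python3 -m handwheel '[{"grip":1,"travel":[0,0,0],"roll":0.018},{"grip":1,"travel":[0,0,0],"roll":0},{"grip":1,"travel":[0,0,0],"roll":0}]'
python3 - <<'E'
from h import *
go([.566,.1,.145],-3.2)
im,d,W=snap('wrist','w1.png');np.save('w1.npy',W)
E
```

```text
time_s: 0.82
eef_pos: [0.3812, 0.3458, 0.2313]
tool_rot: [-0.497, -3.102, -0.0]
force: [1.1, 0.6, -0.2]
grip_width: 1.001
gripper_force: 0.0
time_s: 1.48
eef_pos: [0.5663, 0.0997, 0.2312]
tool_rot: [-0.497, -3.102, -0.0]
force: [-0.5, -0.1, -0.6]
grip_width: 0.996
gripper_force: 0.0
time_s: 2.32
eef_pos: [0.5654, 0.1014, 0.2311]
tool_rot: [-2.161, -2.28, 0.001]
force: [-0.1, 0.1, 0.0]
grip_width: 0.999
gripper_force: 0.0
time_s: 2.57
eef_pos: [0.5654, 0.1015, 0.2311]
tool_rot: [-2.276, -2.165, 0.001]
force: [0.7, 0.3, 0.7]
grip_width: 0.998
gripper_force: 0.0
t 2.57 p [0.5654 0.1015 0.2311] x [ 0.05   0.999 -0.   ] y [ 0.999 -0.05  -0.   ] z [-0. -0. -1.] F [0.7 0.3 0.7] g 0.998 0.0
  travel units [-0.0036  0.0017  0.2151] min rows 2.1
  roll total 0.0009 min rows 0.0 j7 -0.12
```

View pics/w1.png

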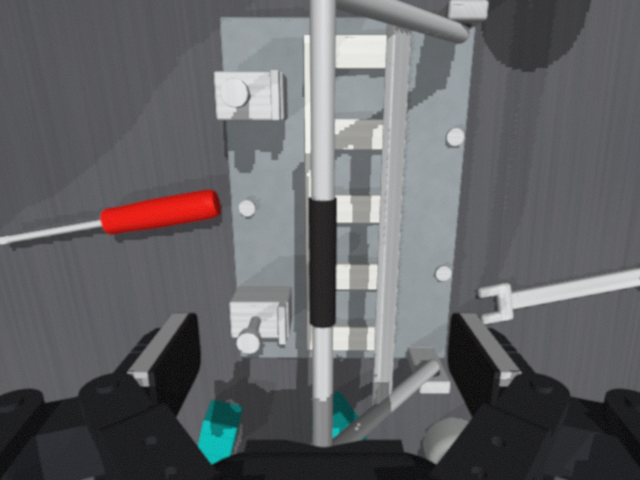

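The wrist view shows the bail's crossbar centred between the fingers, with the sleeve at (322,262). The pin heads are at (236,93) and (248,342).

```bash
python3 - <<'E'
from h import *
W=np.load('w1.npy');im=cv2.imread('pics/w1.png');g=cv2.cvtColor(im,cv2.COLOR_BGR2GRAY);z=W[...,2]
u=np.arange(640)[None]; v=np.arange(480)[:,None]
m=(g<50)&(z>.14)&(abs(u-322)<18)&(v>190)&(v<335)
print('sleeve',W[m].mean(0).round(4),np.ptp(W[m],0).round(3))
for n,(a,b) in dict(L=(236,93),R=(248,342)).items():
    q=(abs(z-.088)<.003)&(abs(u-a)<22)&(abs(v-b)<22); p=W[q]; print(n,q.sum(),((p.min(0)+p.max(0))/2).round(4),np.ptp(p,0).round(3))
q=(abs(z-.012)<.0035)&(u>200)&(u<500)&(v<370); r=cv2.minAreaRect((W[q][:,:2]*1000).astype(np.float32)); print('base',np.round(r[0],1),np.round(r[1],1),round(r[2],2))
# nest rim floor: bright pixels z~.02 , .012 
q=(g>190)&(z>.008)&(z<.024)&(u>300)&(u<390)&(v>20)&(v<360); r=cv2.minAreaRect((W[q][:,:2]*1000).astype(np.float32)); print('nest rims',np.round(r[0],1),np.round(r[1],1),round(r[2],2),np.percentile(z[q],[5,50,95]))
E
```

```text
sleeve [0.5643 0.1008 0.1666] [0.016 0.07  0.008]
L 640 [0.5119 0.1919 0.0878] [0.018 0.018 0.006]
R 410 [0.5024 0.0127 0.0878] [0.018 0.018 0.006]
base [595.8  97.7] [300.3 272.3] 87.24
nest rims [580.8  98.1] [271.7  62.8] 87.0 [0.0191383  0.02043697 0.0216797 ]
```

```bash
python3 -m handwheel '[{"grip":1,"travel":[0,0,0.08],"roll":0},{"grip":1,"travel":[0,0,0.08],"roll":0},{"grip":0.4,"travel":[-0.004,0,0.05],"roll":0},{"grip":0,"travel":[0,0,0],"roll":0},{"grip":0,"travel":[0,0,0],"roll":0},{"grip":0,"travel":[0,0,0],"roll":0},{"grip":0,"travel":[0,0,0],"roll":0},{"grip":0,"travel":[0,0,0],"roll":0},{"grip":0,"travel":[0,0,0],"roll":0},{"grip":0,"travel":[0,0,0],"roll":0}]' 30
```

```text
time_s: 3.45
eef_pos: [0.5643, 0.1001, 0.1486]
tool_rot: [-2.278, -2.16, 0.001]
force: [-7.6, 0.6, 9.0]
grip_width: 0.126
gripper_force: 30.6
```

```bash
python3 -m handwheel '[{"grip":0,"travel":[0,0.0323,-0.0258],"roll":0},{"grip":0,"travel":[0,0.035,-0.0218],"roll":0},{"grip":0,"travel":[0,0.0375,-0.0175],"roll":0},{"grip":0,"travel":[0,0.0393,-0.013],"roll":0},{"grip":0,"travel":[0,0.0403,-0.0085],"roll":0},{"grip":0,"travel":[0,0.0413,-0.0035],"roll":0},{"grip":0,"travel":[0,0.0413,0.0015],"roll":0},{"grip":0,"travel":[0,0.0405,0.0063],"roll":0},{"grip":0,"travel":[0,0,0],"roll":0},{"grip":0,"travel":[0,0,0],"roll":0}]' 
python3 - <<'E'
from h import *
st()
im,d,W=snap('side','s2.png');np.save('s2.npy',W)
E
```

```text
time_s: 4.28
eef_pos: [0.6902, 0.0936, 0.1818]
tool_rot: [2.278, 2.16, 0.006]
force: [4.3, 1.7, 3.7]
grip_width: 0.126
gripper_force: 30.9
t 4.28 p [0.6902 0.0936 0.1818] x [0.053 0.999 0.001] y [ 0.999 -0.053  0.004] z [ 0.004  0.001 -1.   ] F [4.3 1.7 3.7] g 0.126 30.9
```

```bash
python3 -m handwheel '[{"grip":1,"travel":[0,0,0],"roll":0},{"grip":1,"travel":[0,0,0],"roll":0},{"grip":1,"travel":[0,0,0],"roll":0},{"grip":1,"travel":[0,0,0],"roll":0},{"grip":1,"travel":[0,0,-0.08],"roll":0},{"grip":1,"travel":[0,0,-0.08],"roll":0},{"grip":1,"travel":[0,0,-0.02],"roll":0}]'
python3 -m handwheel '[{"grip":1,"travel":[-0.1,0,0],"roll":0},{"grip":1,"travel":[-0.1,0,0],"roll":0},{"grip":1,"travel":[-0.1,0,0],"roll":0},{"grip":1,"travel":[-0.1,0,0],"roll":0},{"grip":1,"travel":[-0.1,0,0],"roll":0},{"grip":1,"travel":[-0.1,0,0],"roll":0},{"grip":1,"travel":[-0.1,0,0],"roll":0},{"grip":1,"travel":[-0.1,0,0],"roll":0}]'
python3 - <<'E'
from h import *
go([.448,-.28,.2],61.1)
im,d,W=snap('side','s2.png');np.save('s2.npy',W)
O=np.array([.588,.098]);c,s=.9986,-.0529
x,y=W[...,0]-O[0],W[...,1]-O[1];jx=c*x+s*y; jy=-s*x+c*y; z=W[...,2]
m=(abs(jy)<.06)&(z>.15)&(z<.24)&(jx<.15);i=np.argsort(-z[m])[:15];print('bail',m.sum(),np.median(jx[m]),z[m][i].mean())
E
```

```text
time_s: 4.92
eef_pos: [0.6898, 0.0927, 0.2572]
tool_rot: [2.278, 2.158, 0.007]
force: [1.9, -0.7, 0.8]
grip_width: 0.999
gripper_force: 0.0
time_s: 5.58
eef_pos: [0.6703, -0.2281, 0.252]
tool_rot: [-2.28, -2.161, 0.0]
force: [0.9, -0.2, -0.2]
grip_width: 1.0
gripper_force: 0.0
t 5.58 p [ 0.6703 -0.2281  0.252 ] x [0.054 0.999 0.   ] y [ 0.999 -0.054 -0.   ] z [-0.  0. -1.] F [ 0.9 -0.2 -0.2] g 1.0 0.0
  travel units [-0.1594 -0.548   0.1302] min rows 5.6
  roll total -0.1783 min rows 9.0 j7 0.44
bail 231 0.09925671949409291 0.20235326699225123
```

```bash
python3 -m handwheel '[{"grip":1,"travel":[-0.023,-0.078,0.0186],"roll":0},{"grip":1,"travel":[-0.023,-0.078,0.0186],"roll":0},{"grip":1,"travel":[-0.023,-0.078,0.0186],"roll":0},{"grip":1,"travel":[-0.023,-0.078,0.0186],"roll":0},{"grip":1,"travel":[-0.023,-0.078,0.0186],"roll":0},{"grip":1,"travel":[-0.023,-0.078,0.0186],"roll":0},{"grip":1,"travel":[-0.023,-0.078,0.0186],"roll":0}]'
python3 -m handwheel '[{"grip":1,"travel":[0,0,0],"roll":-0.0178},{"grip":1,"travel":[0,0,0],"roll":-0.0178},{"grip":1,"travel":[0,0,0],"roll":-0.0178},{"grip":1,"travel":[0,0,0],"roll":-0.0178},{"grip":1,"travel":[0,0,0],"roll":-0.0178},{"grip":1,"travel":[0,0,0],"roll":-0.0178},{"grip":1,"travel":[0,0,0],"roll":-0.0178},{"grip":1,"travel":[0,0,0],"roll":-0.0178},{"grip":1,"travel":[0,0,0],"roll":-0.0178},{"grip":1,"travel":[0,0,0],"roll":-0.0178}]'
cat >> h.py <<'E'
def blanks(cam='side'):
    im,d,W=snap(cam); z=W[...,2]; hsv=cv2.cvtColor(im,cv2.COLOR_RGB2HSV)
    m=(z>.030)&(z<.046)&(W[...,0]<.75)&(W[...,0]>.3)&(W[...,1]<-.15)&(hsv[...,1]<60)&(hsv[...,2]>90)
    k,l,s,c=cv2.connectedComponentsWithStats(m.astype(np.uint8))
    for i in range(1,k):
        if s[i,4]<100: continue
        p=W[l==i]; p=p[p[:,2]>np.percentile(p[:,2],90)-.004]
        r=cv2.minAreaRect((p[:,:2]*1000).astype(np.float32)); w,h=r[1]; a=r[2]+(0 if w>h else 90)
        y=(a-90+90)%180-90
        print(cam,'px',c[i].round(),'c',np.round(r[0],1),'LxW',round(max(w,h)),round(min(w,h)),'grip ydeg',round(y,1),'z',np.median(p[:,2]).round(4))
E
python3 - <<'E'
from h import *
blanks('wrist');blanks('side')
go([.448,-.28,.015],61.1)
E
```

```text
time_s: 6.22
eef_pos: [0.4476, -0.2787, 0.1996]
tool_rot: [-2.28, -2.161, -0.0]
force: [0.5, -0.8, 0.5]
grip_width: 1.003
gripper_force: 0.0
time_s: 7.05
eef_pos: [0.4491, -0.2786, 0.1999]
tool_rot: [-0.778, -3.043, -0.0]
force: [0.8, -0.5, 0.6]
grip_width: 0.996
gripper_force: 0.0
wrist px [319. 217.] c [ 446.7 -281.5] LxW 52 34 grip ydeg 61.9 z 0.0403
wrist px [207. 287.] c [ 451.3 -384.3] LxW 52 33 grip ydeg 70.9 z 0.0403
wrist px [412. 322.] c [ 557.1 -258.2] LxW 52 33 grip ydeg -50.0 z 0.0403
wrist px [253. 383.] c [ 543.7 -399.1] LxW 51 35 grip ydeg -53.3 z 0.0403
wrist px [568. 369.] c [ 661.2 -162.2] LxW 25 7 grip ydeg -4.2 z 0.0361
side px [390. 291.] c [ 677.5 -174.3] LxW 47 19 grip ydeg 49.0 z 0.0404
side px [372. 343.] c [ 559.4 -257.2] LxW 54 34 grip ydeg -49.9 z 0.0403
side px [333. 380.] c [ 447.8 -280.1] LxW 52 35 grip ydeg 61.2 z 0.0402
side px [413. 405.] c [ 545.  -397.9] LxW 53 34 grip ydeg -52.6 z 0.0401
side px [369. 426.] c [ 452.7 -383.6] LxW 52 34 grip ydeg 70.5 z 0.0402
t 7.15 p [ 0.4492 -0.2787  0.2   ] x [-0.875  0.483  0.   ] y [0.483 0.875 0.   ] z [-0.  0. -1.] F [-0.1 -1.1 -0.4] g 1.002 0.0
  travel units [ 0.0009 -0.0044  0.4625] min rows 4.4
  roll total 0.0 min rows 0.0 j7 1.66
```

```bash
python3 -m handwheel '[{"grip":1,"travel":[0.002,-0.009,0.09],"roll":0},{"grip":1,"travel":[0,0,0.09],"roll":0},{"grip":1,"travel":[0,0,0.09],"roll":0},{"grip":1,"travel":[0,0,0.09],"roll":0},{"grip":1,"travel":[0,0,0.06],"roll":0},{"grip":1,"travel":[0,0,0.0325],"roll":0},{"grip":0.5,"travel":[0,0,0],"roll":0},{"grip":0,"travel":[0,0,0],"roll":0},{"grip":0,"travel":[0,0,0],"roll":0},{"grip":0,"travel":[0,0,0],"roll":0}]' 80
python3 -m handwheel '[{"grip":0,"travel":[0,0,0],"roll":0},{"grip":0,"travel":[0,0,0],"roll":0},{"grip":0,"travel":[0,0,0],"roll":0},{"grip":0,"travel":[0,0,-0.05],"roll":0},{"grip":0,"travel":[0,0,-0.08],"roll":0},{"grip":0,"travel":[0,0,-0.08],"roll":0},{"grip":0,"travel":[0,0,-0.03],"roll":0}]'
python3 - <<'E'
from h import *
go([.5831,.0051,.10],86.97)
E
```

```text
time_s: 7.98
eef_pos: [0.448, -0.2822, 0.0205]
tool_rot: [0.788, 3.039, -0.001]
force: [-0.3, 0.2, -0.5]
grip_width: 0.454
gripper_force: 0.0
time_s: 8.57
eef_pos: [0.4487, -0.283, 0.1199]
tool_rot: [0.787, 3.035, -0.001]
force: [0.7, -0.4, -1.1]
grip_width: 0.377
gripper_force: 79.8
t 8.57 p [ 0.4487 -0.283   0.1199] x [-0.874  0.486 -0.006] y [0.486 0.874 0.001] z [ 0.006 -0.002 -1.   ] F [ 0.7 -0.4 -1.1] g 0.377 79.8
  travel units [0.0567 0.7927 0.0498] min rows 7.7
  roll total -0.0723 min rows 3.7 j7 1.72
```

```bash
python3 -m handwheel '[{"grip":0,"travel":[0.0063,0.088,0],"roll":0},{"grip":0,"travel":[0.0063,0.088,0],"roll":0},{"grip":0,"travel":[0.0063,0.088,0],"roll":0},{"grip":0,"travel":[0.0063,0.088,0],"roll":0},{"grip":0,"travel":[0.0063,0.088,0],"roll":0},{"grip":0,"travel":[0.0063,0.088,0],"roll":0},{"grip":0,"travel":[0.0063,0.088,0],"roll":0},{"grip":0,"travel":[0.0063,0.088,0],"roll":0},{"grip":0,"travel":[0.0063,0.088,0],"roll":0},{"grip":0,"travel":[0,0,0],"roll":-0.018}]'
python3 -m handwheel '[{"grip":0,"travel":[0,0,0],"roll":-0.018},{"grip":0,"travel":[0,0,0],"roll":-0.018},{"grip":0,"travel":[0,0,0],"roll":-0.0181},{"grip":0,"travel":[0,0,0],"roll":0},{"grip":0,"travel":[0,0,0],"roll":0}]'
python3 - <<'E'
from h import *
go([.5831,.0051,.025],86.97)
im,d,W=snap('wrist','w3.png');np.save('w3.npy',W)
E
```

```text
time_s: 9.4
eef_pos: [0.5837, 0.0161, 0.116]
tool_rot: [0.603, 3.081, 0.008]
force: [0.1, 0.9, -1.4]
grip_width: 0.378
gripper_force: 79.9
time_s: 9.82
eef_pos: [0.581, 0.0062, 0.1159]
tool_rot: [0.09, 3.139, 0.001]
force: [0.0, -1.1, -1.9]
grip_width: 0.379
gripper_force: 79.9
t 9.82 p [0.581  0.0062 0.1159] x [-0.998  0.057 -0.001] y [0.057 0.998 0.   ] z [ 0.001  0.    -1.   ] F [ 0.  -1.1 -1.9] g 0.379 79.9
  travel units [-0.0051 -0.0026  0.2272] min rows 2.2
  roll total -0.0007 min rows 0.0 j7 1.52
```

View pics/w3.png

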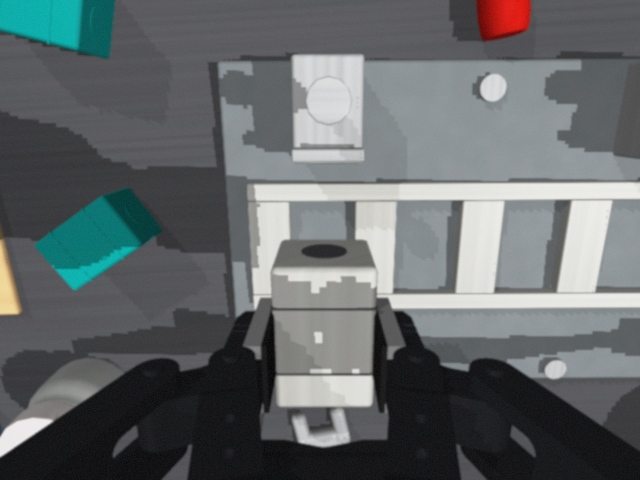

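The blank is gripped squarely (end bore at (323,250)) over the right-hand nest; the nest rims are visible at (270,240), (375,240), (480,240) and (585,240).

```bash
python3 - <<'E'
from h import *
W=np.load('w3.npy');z=W[...,2];u=np.arange(640)[None]; v=np.arange(480)[:,None]
s=manip.state();t=s['eef_pos']
q=(z>t[2]+.010)&(z<t[2]+.030)&(abs(u-323)<50)&(v>255)&(v<405)
r=cv2.minAreaRect((W[q][:,:2]*1000).astype(np.float32));print('held',np.round(r[0],1),np.round(r[1],1),round(r[2],1),'top',np.median(z[q]))
O=np.array([.588,.098]);c,sn=.9986,-.0529
x,y=W[...,0]-O[0],W[...,1]-O[1];jx=c*x+sn*y; jy=-sn*x+c*y
q=(abs(z-.020)<.0025)&(u>250)&(v>180)&(v<310)&(jy<.1)&(jy>-.14)
# rim: row at fixed jx~0: profile in jy
k=q&(jx>-.02)&(jx<.015); h=np.sort(jy[k]*1000); g=np.where(np.diff(h)>10)[0]
print('rim gaps in y',[(h[i].round(1),h[i+1].round(1)) for i in g], h[0].round(1))
k=q&(jy>-.02)&(jy<.07); h=np.sort(jx[k]*1000); kk=q&(jy>-.045)&(jy<-.018);h=np.sort(jx[kk]*1000); g=np.where(np.diff(h)>10)[0];print('x gap nest2',[(h[i].round(1),h[i+1].round(1)) for i in g])
E
```

```text
held [578.7   5.5] [34.  52.3] 87.7 top 0.13532937821582763
rim gaps in y [(np.float64(-112.3), np.float64(-74.4)), (np.float64(-50.3), np.float64(-12.9)), (np.float64(11.7), np.float64(48.5))] -136.4
x gap nest2 [(np.float64(-29.2), np.float64(28.7))]
```

```bash
python3 -m handwheel '[{"grip":0,"travel":[-0.011,-0.0016,0],"roll":-0.001},{"grip":0,"travel":[0,0,0.06],"roll":0},{"grip":0,"travel":[0,0,0.06],"roll":0},{"grip":0,"travel":[0,0,0.03],"roll":0},{"grip":0,"travel":[0,0,0.02],"roll":0},{"grip":0,"travel":[0,0,0.02],"roll":0},{"grip":0,"travel":[0,0,0.015],"roll":0},{"grip":0,"travel":[0,0,0.01],"roll":0},{"grip":0,"travel":[0,0,0.006],"roll":0},{"grip":0,"travel":[0,0,0],"roll":0}]'
python3 - <<'E'
from h import *
st()
E
```

```text
time_s: 10.7
eef_pos: [0.5856, 0.0055, 0.0272]
tool_rot: [0.074, 3.14, 0.0]
force: [-0.2, -0.8, -0.8]
grip_width: 0.378
gripper_force: 80.1
t 10.7 p [0.5856 0.0055 0.0272] x [-0.999  0.047 -0.001] y [0.047 0.999 0.   ] z [ 0.001  0.    -1.   ] F [-0.2 -0.8 -0.8] g 0.378 80.1
```

```bash
python3 -m handwheel '[{"grip":0.58,"travel":[0,0,0.001],"roll":0},{"grip":0.58,"travel":[0,0,0],"roll":0},{"grip":0.58,"travel":[0,0,0],"roll":0},{"grip":0.58,"travel":[0,0,0],"roll":0},{"grip":0.58,"travel":[0,0,-0.06],"roll":0},{"grip":0.58,"travel":[0,0,-0.09],"roll":0},{"grip":1,"travel":[0,0,-0.09],"roll":0},{"grip":1,"travel":[0,0,-0.09],"roll":0},{"grip":1,"travel":[0,0,-0.05],"roll":0}]'
python3 - <<'E'
from h import *
go([.452,-.384,.18],70.7)
blanks()
im,d,W=snap('side');np.save('s3.npy',W)
O=np.array([.588,.0975]);c,sn=.9986,-.0529
x,y=W[...,0]-O[0],W[...,1]-O[1];jx=c*x+sn*y; jy=-sn*x+c*y;z=W[...,2]
q=(abs(jx)<.04)&(jy<-.06)&(jy>-.13)&(z>.03)&(z<.06); print('nest1 z',np.percentile(z[q],[50,90]),q.sum(),jx[q].min(),jx[q].max())
E
```

```text
time_s: 11.45
eef_pos: [0.5867, 0.0054, 0.1827]
tool_rot: [0.074, 3.136, 0.001]
force: [1.1, -0.2, 0.2]
grip_width: 0.969
gripper_force: 0.0
t 11.45 p [0.5867 0.0054 0.1827] x [-0.999  0.047 -0.005] y [0.047 0.999 0.001] z [ 0.005  0.001 -1.   ] F [ 1.1 -0.2  0.2] g 0.969 0.0
  travel units [ 0.2904 -0.9883  0.0046] min rows 9.9
  roll total 0.0461 min rows 2.3 j7 1.51
side px [390. 291.] c [ 677.2 -173. ] LxW 49 20 grip ydeg 46.9 z 0.0394
side px [372. 343.] c [ 559.1 -257.5] LxW 53 34 grip ydeg -49.4 z 0.0405
side px [413. 405.] c [ 544.7 -398. ] LxW 53 34 grip ydeg -52.2 z 0.0401
side px [369. 426.] c [ 452.7 -383.5] LxW 52 34 grip ydeg 70.5 z 0.0402
nest1 z [0.04596925 0.04848366] 340 -0.025015758654111334 0.028973656786724707
```

```bash
python3 -m handwheel '[{"grip":1,"travel":[0.0264,-0.0898,0],"roll":0},{"grip":1,"travel":[0.0264,-0.0898,0],"roll":0},{"grip":1,"travel":[0.0264,-0.0898,0],"roll":0},{"grip":1,"travel":[0.0264,-0.0898,0],"roll":0},{"grip":1,"travel":[0.0264,-0.0898,0],"roll":0},{"grip":1,"travel":[0.0264,-0.0898,0],"roll":0},{"grip":1,"travel":[0.0264,-0.0898,0],"roll":0},{"grip":1,"travel":[0.0264,-0.0898,0],"roll":0},{"grip":1,"travel":[0.0264,-0.0898,0],"roll":0},{"grip":1,"travel":[0.0264,-0.0898,0],"roll":0}]'
python3 -m handwheel '[{"grip":1,"travel":[0.0264,-0.0898,0],"roll":0},{"grip":1,"travel":[0,0,0],"roll":0.0154},{"grip":1,"travel":[0,0,0],"roll":0.0154},{"grip":1,"travel":[0,0,0],"roll":0.0154},{"grip":1,"travel":[0,0,0],"roll":0},{"grip":1,"travel":[0,0,0],"roll":0}]'
python3 - <<'E'
from h import *
blanks('wrist')
go([.452,-.384,.017],70.9)
E
```

```text
time_s: 12.38
eef_pos: [0.4617, -0.3497, 0.1776]
tool_rot: [-0.074, -3.14, -0.001]
force: [1.4, -0.5, -0.2]
grip_width: 1.001
gripper_force: 0.0
time_s: 12.88
eef_pos: [0.4504, -0.3834, 0.1776]
tool_rot: [-0.522, -3.097, -0.0]
force: [0.2, 0.1, 0.4]
grip_width: 1.005
gripper_force: 0.0
wrist px [323. 228.] c [ 451.6 -385.1] LxW 52 34 grip ydeg 70.1 z 0.0403
wrist px [534. 307.] c [ 557.6 -259.3] LxW 53 34 grip ydeg -49.4 z 0.0403
wrist px [345. 347.] c [ 543.4 -399.4] LxW 52 34 grip ydeg -52.4 z 0.0403
t 12.93 p [ 0.4506 -0.3833  0.1777] x [-0.945  0.327  0.001] y [0.327 0.945 0.   ] z [-0.001  0.    -1.   ] F [ 0.6 -0.1 -0.7] g 1.0 0.0
  travel units [-4.300e-03 -4.000e-04  4.018e-01] min rows 3.9
  roll total -0.0 min rows 0.0 j7 2.03
```

```bash
python3 -m handwheel '[{"grip":1,"travel":[-0.004,-0.0035,0.09],"roll":0},{"grip":1,"travel":[0,0,0.09],"roll":0},{"grip":1,"travel":[0,0,0.09],"roll":0},{"grip":1,"travel":[0,0,0.08],"roll":0},{"grip":1,"travel":[0,0,0.03],"roll":0},{"grip":1,"travel":[0,0,0.02],"roll":0},{"grip":0.5,"travel":[0,0,0],"roll":0},{"grip":0,"travel":[0,0,0],"roll":0},{"grip":0,"travel":[0,0,0],"roll":0},{"grip":0,"travel":[0,0,0],"roll":0}]' 80
python3 -m handwheel '[{"grip":0,"travel":[0,0,0],"roll":0},{"grip":0,"travel":[0,0,0],"roll":0},{"grip":0,"travel":[0,0,0],"roll":0},{"grip":0,"travel":[0,0,-0.05],"roll":0},{"grip":0,"travel":[0,0,-0.08],"roll":0},{"grip":0,"travel":[0,0,-0.08],"roll":0},{"grip":0,"travel":[0,0,-0.04],"roll":0}]'
python3 - <<'E'
from h import *
go([.5814,.0665,.120],86.97)
E
```

```text
time_s: 13.77
eef_pos: [0.4528, -0.3864, 0.0202]
tool_rot: [0.526, 3.094, -0.002]
force: [0.5, -0.0, -0.3]
grip_width: 0.452
gripper_force: 0.0
time_s: 14.35
eef_pos: [0.4529, -0.3869, 0.1227]
tool_rot: [0.527, 3.092, -0.003]
force: [1.1, -0.3, -1.4]
grip_width: 0.375
gripper_force: 79.8
t 14.35 p [ 0.4529 -0.3869  0.1227] x [-0.944  0.331 -0.005] y [ 0.331  0.944 -0.001] z [ 0.004 -0.003 -1.   ] F [ 1.1 -0.3 -1.4] g 0.375 79.8
  travel units [0.072  1.1759 0.0049] min rows 11.3
  roll total -0.0453 min rows 2.3 j7 2.06
```

```bash
python3 -m handwheel '[{"grip":0,"travel":[0.0055,0.0905,0],"roll":0},{"grip":0,"travel":[0.0055,0.0905,0],"roll":0},{"grip":0,"travel":[0.0055,0.0905,0],"roll":0},{"grip":0,"travel":[0.0055,0.0905,0],"roll":0},{"grip":0,"travel":[0.0055,0.0905,0],"roll":0},{"grip":0,"travel":[0.0055,0.0905,0],"roll":0},{"grip":0,"travel":[0.0055,0.0905,0],"roll":0},{"grip":0,"travel":[0.0055,0.0905,0],"roll":0},{"grip":0,"travel":[0.0055,0.0905,0],"roll":0},{"grip":0,"travel":[0.0055,0.0905,0],"roll":0}]'
python3 -m handwheel '[{"grip":0,"travel":[0.0055,0.0905,0],"roll":0},{"grip":0,"travel":[0.0055,0.0905,0],"roll":0},{"grip":0,"travel":[0.0055,0.0905,0],"roll":0},{"grip":0,"travel":[0,0,0],"roll":-0.0151},{"grip":0,"travel":[0,0,0],"roll":-0.0151},{"grip":0,"travel":[0,0,0],"roll":-0.0151},{"grip":0,"travel":[0,0,0],"roll":0},{"grip":0,"travel":[0,0,0],"roll":0}]'
cat >> h.py <<'E'
def held(nest):
    s,Rm=st(); t=s['eef_pos']; im,d,W=snap('wrist'); z=W[...,2];u=np.arange(640)[None]; v=np.arange(480)[:,None]
    q=(z>t[2]+.010)&(z<t[2]+.030)&(abs(u-323)<50)&(v>200)&(v<405)
    r=cv2.minAreaRect((W[q][:,:2]*1000).astype(np.float32)); w,h=r[1]; a=r[2]+(90 if w>h else 0); a=(a+45)%90-45
    top=np.median(z[q]); print('held',np.round(r[0],1),np.round(r[1],1),'ang',round(a,1),'(want -3)','top',top.round(4))
    jy={1:-.093,2:-.031,3:.031,4:.093}[nest]; T=np.array([.588+.0529*jy,.0975+.9986*jy])
    d=np.r_[T-np.array(r[0])/1000,.046-top]; print('travel',(Rm.T@d/.4).round(4),'roll',round((a+3.03)/360,4))
E
python3 -c "
from h import *
held(2)"
```

```text
time_s: 15.18
eef_pos: [0.5512, -0.0349, 0.1193]
tool_rot: [0.527, 3.096, 0.001]
force: [1.1, 0.2, -2.1]
grip_width: 0.379
gripper_force: 80.0
time_s: 15.85
eef_pos: [0.5805, 0.0678, 0.119]
tool_rot: [0.088, 3.14, 0.001]
force: [0.5, -0.5, -0.6]
grip_width: 0.379
gripper_force: 79.9
t 15.85 p [0.5805 0.0678 0.119 ] x [-0.998  0.056 -0.001] y [0.056 0.998 0.   ] z [ 0.001  0.    -1.   ] F [ 0.5 -0.5 -0.6] g 0.379 79.9
held [578.1  67.3] [33.8 51.4] ang -2.8 (want -3) top 0.1389
travel [-0.0205 -0.0009  0.2323] roll 0.0005
```

```bash
python3 -m handwheel '[{"grip":0,"travel":[-0.0205,-0.001,0],"roll":0.0005},{"grip":0,"travel":[0,0,0.06],"roll":0},{"grip":0,"travel":[0,0,0.06],"roll":0},{"grip":0,"travel":[0,0,0.04],"roll":0},{"grip":0,"travel":[0,0,0.02],"roll":0},{"grip":0,"travel":[0,0,0.02],"roll":0},{"grip":0,"travel":[0,0,0.015],"roll":0},{"grip":0,"travel":[0,0,0.01],"roll":0},{"grip":0,"travel":[0,0,0.006],"roll":0},{"grip":0,"travel":[0,0,0],"roll":0}]'
python3 -m handwheel '[{"grip":0.56,"travel":[0,0,0.001],"roll":0},{"grip":0.56,"travel":[0,0,0],"roll":0},{"grip":0.56,"travel":[0,0,0],"roll":0},{"grip":0.56,"travel":[0,0,0],"roll":0},{"grip":0.56,"travel":[0,0,-0.06],"roll":0},{"grip":0.56,"travel":[0,0,-0.09],"roll":0},{"grip":1,"travel":[0,0,-0.09],"roll":0},{"grip":1,"travel":[0,0,-0.09],"roll":0},{"grip":1,"travel":[0,0,-0.05],"roll":0}]'
cat >> h.py <<'E'
def nests():
    im,d,W=snap('side')
    x,y=W[...,0]-.588,W[...,1]-.0975;jx=.9986*x-.0529*y; jy=.0529*x+.9986*y;z=W[...,2]
    for n,a in enumerate([-.093,-.031,.031,.093],1):
        q=(abs(jx)<.04)&(abs(jy-a)<.03)&(z>.03)&(z<.08); 
        if q.sum()>30: print('nest',n,'z',np.percentile(z[q],[50,90]).round(4),q.sum(),'jx',jx[q].min().round(4),jx[q].max().round(4),'jy',jy[q].min().round(4),jy[q].max().round(4))
E
python3 - <<'E'
from h import *
nests(); blanks('side')
go([.558,-.2585,.18],-49.5)
E
```

```text
time_s: 16.73
eef_pos: [0.5892, 0.0671, 0.0266]
tool_rot: [0.088, 3.139, 0.0]
force: [0.3, -0.1, -1.4]
grip_width: 0.376
gripper_force: 80.1
time_s: 17.48
eef_pos: [0.5901, 0.0671, 0.1819]
tool_rot: [0.088, 3.136, 0.002]
force: [0.9, -0.4, 0.1]
grip_width: 0.961
gripper_force: 0.0
nest 1 z [0.046  0.0483] 342 jx -0.0246 0.0288 jy -0.1092 -0.0734
nest 2 z [0.0461 0.0483] 319 jx -0.0239 0.0289 jy -0.0477 -0.0111
side px [390. 291.] c [ 677.9 -173.3] LxW 48 19 grip ydeg 48.7 z 0.0411
side px [372. 343.] c [ 559.5 -257.4] LxW 53 34 grip ydeg -48.9 z 0.0405
side px [413. 405.] c [ 544.6 -398.3] LxW 52 34 grip ydeg -52.8 z 0.0402
t 17.58 p [0.5911 0.0674 0.1822] x [-0.998  0.056 -0.008] y [0.056 0.998 0.002] z [ 0.008  0.002 -1.   ] F [ 0.4 -0.1 -0.6] g 0.997 0.0
  travel units [ 0.0372 -0.818   0.0033] min rows 7.9
  roll total -0.1214 min rows 6.2 j7 1.43
```

```bash
python3 -m handwheel '[{"grip":1,"travel":[0.004,-0.091,0],"roll":0},{"grip":1,"travel":[0.004,-0.091,0],"roll":0},{"grip":1,"travel":[0.004,-0.091,0],"roll":0},{"grip":1,"travel":[0.004,-0.091,0],"roll":0},{"grip":1,"travel":[0.004,-0.091,0],"roll":0},{"grip":1,"travel":[0.004,-0.091,0],"roll":0},{"grip":1,"travel":[0.004,-0.091,0],"roll":0},{"grip":1,"travel":[0.004,-0.091,0],"roll":0},{"grip":1,"travel":[0.004,-0.091,0],"roll":0}]'
python3 -m handwheel '[{"grip":1,"travel":[0,0,0],"roll":0.0189},{"grip":1,"travel":[0,0,0],"roll":0.0189},{"grip":1,"travel":[0,0,0],"roll":0.0189},{"grip":1,"travel":[0,0,0],"roll":0.0189},{"grip":1,"travel":[0,0,0],"roll":0.0189},{"grip":1,"travel":[0,0,0],"roll":0.0189},{"grip":1,"travel":[0,0,0],"roll":0.0189},{"grip":1,"travel":[0,0,0],"roll":0.0189},{"grip":1,"travel":[0,0,0],"roll":0.0189},{"grip":1,"travel":[0,0,0],"roll":0.0189}]'
python3 -m handwheel '[{"grip":1,"travel":[0,0,0],"roll":0.0189},{"grip":1,"travel":[0,0,0],"roll":0.0189},{"grip":1,"travel":[0,0,0],"roll":0.0189},{"grip":1,"travel":[0,0,0],"roll":0.0189},{"grip":1,"travel":[0,0,0],"roll":0.0189},{"grip":1,"travel":[0,0,0],"roll":0.0189},{"grip":1,"travel":[0,0,0],"roll":0.0189},{"grip":1,"travel":[0,0,0],"roll":0.0189},{"grip":1,"travel":[0,0,0],"roll":0.0189},{"grip":1,"travel":[0,0,0],"roll":0.0189}]'
python3 - <<'E'
from h import *
manip.grab_frame('side')
blanks('wrist'); blanks()
go([.558,-.2585,.017],-49.5)
E
```

```text
time_s: 18.33
eef_pos: [0.5552, -0.2606, 0.1767]
tool_rot: [-0.087, -3.139, -0.001]
force: [0.1, -0.7, -0.1]
grip_width: 0.999
gripper_force: 0.0
time_s: 19.17
eef_pos: [0.5556, -0.2589, 0.1766]
tool_rot: [-1.836, -2.548, 0.001]
force: [-0.1, -0.0, 0.4]
grip_width: 1.0
gripper_force: 0.0
time_s: 20.0
eef_pos: [0.5556, -0.2589, 0.1766]
tool_rot: [-2.948, -1.084, 0.001]
force: [0.6, -0.2, -1.0]
grip_width: 0.998
gripper_force: 0.0
wrist px [326. 222.] c [ 558.6 -258.2] LxW 52 34 grip ydeg -50.0 z 0.0404
wrist px [442. 353.] c [ 535.8 -389.7] LxW 53 16 grip ydeg -41.6 z 0.0403
side px [389. 291.] c [ 674.4 -173.8] LxW 47 19 grip ydeg 45.6 z 0.0398
side px [372. 343.] c [ 559.  -257.6] LxW 54 34 grip ydeg -49.7 z 0.0404
side px [413. 405.] c [ 544.8 -397.9] LxW 53 34 grip ydeg -52.4 z 0.0402
t 20.15 p [ 0.5557 -0.2589  0.1766] x [ 0.756  0.655 -0.001] y [ 0.655 -0.756 -0.001] z [-0.002 -0.    -1.   ] F [-0.3 -0.3 -0.3] g 1.001 0.0
  travel units [0.0056 0.0033 0.3991] min rows 3.8
  roll total 0.0011 min rows 0.1 j7 -0.04
```

```bash
python3 -m handwheel '[{"grip":1,"travel":[0.0066,0.0034,0.09],"roll":0.002},{"grip":1,"travel":[0,0,0.09],"roll":0},{"grip":1,"travel":[0,0,0.09],"roll":0},{"grip":1,"travel":[0,0,0.08],"roll":0},{"grip":1,"travel":[0,0,0.03],"roll":0},{"grip":1,"travel":[0,0,0.018],"roll":0},{"grip":0.5,"travel":[0,0,0],"roll":0},{"grip":0,"travel":[0,0,0],"roll":0},{"grip":0,"travel":[0,0,0],"roll":0},{"grip":0,"travel":[0,0,0],"roll":0}]' 80
python3 -m handwheel '[{"grip":0,"travel":[0,0,0],"roll":0},{"grip":0,"travel":[0,0,0],"roll":0},{"grip":0,"travel":[0,0,0],"roll":0},{"grip":0,"travel":[0,0,-0.05],"roll":0},{"grip":0,"travel":[0,0,-0.08],"roll":0},{"grip":0,"travel":[0,0,-0.08],"roll":0},{"grip":0,"travel":[0,0,-0.04],"roll":0}]'
python3 - <<'E'
from h import *
go([.582,.1285,.120],86.97)
E
```

```text
time_s: 20.98
eef_pos: [0.56, -0.259, 0.0201]
tool_rot: [2.95, 1.075, 0.004]
force: [0.1, 0.2, -0.4]
grip_width: 0.459
gripper_force: 0.0
time_s: 21.57
eef_pos: [0.5599, -0.2596, 0.1225]
tool_rot: [2.95, 1.073, 0.005]
force: [1.3, -0.6, -1.8]
grip_width: 0.379
gripper_force: 80.0
t 21.57 p [ 0.5599 -0.2596  0.1225] x [0.766 0.643 0.002] y [ 0.643 -0.766  0.004] z [ 0.004 -0.002 -1.   ] F [ 1.3 -0.6 -1.8] g 0.379 80.0
  travel units [ 0.6657 -0.7079  0.0049] min rows 9.3
  roll total 0.1195 min rows 6.1 j7 -0.0
```

```bash
python3 -m handwheel '[{"grip":0,"travel":[0,0,0],"roll":-0.019},{"grip":0,"travel":[0,0,0],"roll":-0.019},{"grip":0,"travel":[0,0,0],"roll":-0.019},{"grip":0,"travel":[0,0,0],"roll":-0.019},{"grip":0,"travel":[0,0,0],"roll":-0.019},{"grip":0,"travel":[0,0,0],"roll":-0.019},{"grip":0,"travel":[0,0,0],"roll":-0.019},{"grip":0,"travel":[0,0,0],"roll":-0.019},{"grip":0,"travel":[0,0,0],"roll":-0.019},{"grip":0,"travel":[0,0,0],"roll":-0.019}]'
python3 -m handwheel '[{"grip":0,"travel":[0,0,0],"roll":-0.019},{"grip":0,"travel":[0,0,0],"roll":-0.019},{"grip":0,"travel":[0,0,0],"roll":-0.019},{"grip":0,"travel":[0,0,0],"roll":-0.019},{"grip":0,"travel":[0,0,0],"roll":-0.019},{"grip":0,"travel":[0,0,0],"roll":-0.019},{"grip":0,"travel":[0,0,0],"roll":-0.019},{"grip":0,"travel":[0,0,0],"roll":-0.019},{"grip":0,"travel":[0,0,0],"roll":-0.019},{"grip":0,"travel":[0,0,0],"roll":-0.019}]'
python3 - <<'E'
from h import *
go([.582,.1285,.120],86.97)
E
```

```text
time_s: 22.4
eef_pos: [0.5589, -0.2586, 0.1191]
tool_rot: [1.829, 2.553, 0.0]
force: [0.6, -0.1, -1.6]
grip_width: 0.379
gripper_force: 79.9
time_s: 23.23
eef_pos: [0.5588, -0.2588, 0.1191]
tool_rot: [0.078, 3.14, -0.001]
force: [0.2, -0.1, -1.7]
grip_width: 0.378
gripper_force: 79.9
t 23.23 p [ 0.5588 -0.2588  0.1191] x [-0.999  0.05  -0.001] y [ 0.05   0.999 -0.001] z [ 0.001 -0.001 -1.   ] F [ 0.2 -0.1 -1.7] g 0.378 79.9
  travel units [-0.0095  0.9698 -0.003 ] min rows 9.3
  roll total 0.0005 min rows 0.0 j7 2.01
```

```bash
python3 -m handwheel '[{"grip":0,"travel":[-0.001,0.097,0],"roll":0},{"grip":0,"travel":[-0.001,0.097,0],"roll":0},{"grip":0,"travel":[-0.001,0.097,0],"roll":0},{"grip":0,"travel":[-0.001,0.097,0],"roll":0},{"grip":0,"travel":[-0.001,0.097,0],"roll":0},{"grip":0,"travel":[-0.001,0.097,0],"roll":0},{"grip":0,"travel":[-0.001,0.097,0],"roll":0},{"grip":0,"travel":[-0.001,0.097,0],"roll":0},{"grip":0,"travel":[-0.001,0.097,0],"roll":0},{"grip":0,"travel":[-0.001,0.097,0],"roll":0}]'
python3 -m handwheel '[{"grip":0,"travel":[0,0,0],"roll":0},{"grip":0,"travel":[0,0,0],"roll":0}]'
python3 -c "
from h import *
held(3)"
```

```text
time_s: 24.07
eef_pos: [0.5845, 0.1303, 0.1192]
tool_rot: [0.088, 3.139, -0.0]
force: [0.7, 0.1, -1.5]
grip_width: 0.377
gripper_force: 80.0
time_s: 24.23
eef_pos: [0.5842, 0.1322, 0.1187]
tool_rot: [0.079, 3.14, 0.001]
force: [-0.6, -1.8, -1.9]
grip_width: 0.378
gripper_force: 80.1
t 24.23 p [0.5842 0.1322 0.1187] x [-0.999  0.05  -0.001] y [0.05  0.999 0.001] z [ 0.001  0.001 -1.   ] F [-0.6 -1.8 -1.9] g 0.378 80.1
held [582.8 131.8] [34.  49.8] ang -3.0 (want -3) top 0.1388
travel [-0.0174 -0.0077  0.232 ] roll 0.0002
```

```bash
python3 -m handwheel '[{"grip":0,"travel":[-0.016,-0.0077,0],"roll":0},{"grip":0,"travel":[0,0,0.06],"roll":0},{"grip":0,"travel":[0,0,0.06],"roll":0},{"grip":0,"travel":[0,0,0.04],"roll":0},{"grip":0,"travel":[0,0,0.02],"roll":0},{"grip":0,"travel":[0,0,0.02],"roll":0},{"grip":0,"travel":[0,0,0.015],"roll":0},{"grip":0,"travel":[0,0,0.01],"roll":0},{"grip":0,"travel":[0,0,0.006],"roll":0},{"grip":0,"travel":[0,0,0],"roll":0}]'
python3 -m handwheel '[{"grip":0.56,"travel":[0,0,0.001],"roll":0},{"grip":0.56,"travel":[0,0,0],"roll":0},{"grip":0.56,"travel":[0,0,0],"roll":0},{"grip":0.56,"travel":[0,0,0],"roll":0},{"grip":0.56,"travel":[0,0,-0.06],"roll":0},{"grip":0.56,"travel":[0,0,-0.09],"roll":0},{"grip":1,"travel":[0,0,-0.09],"roll":0},{"grip":1,"travel":[0,0,-0.09],"roll":0},{"grip":1,"travel":[0,0,-0.05],"roll":0}]'
python3 - <<'E'
from h import *
nests(); blanks('side')
go([.544,-.399,.18],-52.5)
E
```

```text
time_s: 25.12
eef_pos: [0.5929, 0.1235, 0.0333]
tool_rot: [0.091, 3.136, 0.002]
force: [-18.3, -6.1, 57.6]
grip_width: 0.378
gripper_force: 88.7
time_s: 25.87
eef_pos: [0.5922, 0.1253, 0.1814]
tool_rot: [0.088, 3.136, 0.002]
force: [1.0, 0.5, -0.6]
grip_width: 0.954
gripper_force: 0.0
nest 1 z [0.0461 0.0484] 348 jx -0.0247 0.0282 jy -0.1102 -0.0729
nest 2 z [0.0461 0.0485] 318 jx -0.0241 0.0291 jy -0.0481 -0.0117
nest 3 z [0.0469 0.0538] 326 jx -0.0223 0.0309 jy 0.0095 0.0524
side px [390. 291.] c [ 677.3 -173.9] LxW 50 20 grip ydeg 49.9 z 0.0399
side px [413. 405.] c [ 544.5 -398.3] LxW 54 34 grip ydeg -52.0 z 0.0402
t 25.97 p [0.5932 0.1256 0.1817] x [-0.998  0.056 -0.007] y [0.056 0.998 0.002] z [ 0.007  0.002 -1.   ] F [ 0.2  0.1 -0.3] g 1.0 0.0
  travel units [ 4.9400e-02 -1.3164e+00  6.0000e-04] min rows 12.7
  roll total -0.1131 min rows 5.7 j7 1.32
```

```bash
python3 - <<'E'
from h import *
im,d,W=snap('wrist','w4.png');np.save('w4.npy',W);st()
z=W[...,2]
x,y=W[...,0]-.588,W[...,1]-.0975;jx=.9986*x-.0529*y; jy=.0529*x+.9986*y
q=(abs(jx)<.045)&(abs(jy-.031)<.035)&(z>.035)&(z<.08)
A=np.c_[jx[q],jy[q],np.ones(q.sum())];r=cv2.minAreaRect((np.c_[jx[q],jy[q]]*1000).astype(np.float32));print(r,np.linalg.lstsq(A,z[q],rcond=None)[0])
E
```

```text
t 26.02 p [0.5918 0.1255 0.1792] x [-0.998  0.056 -0.003] y [0.056 0.998 0.001] z [ 0.003  0.001 -1.   ] F [-0.1 -0.  -0.6] g 0.996 0.0
((2.6713733673095703, 30.916006088256836), (38.492469787597656, 52.502037048339844), 89.3265151977539) [ 0.03190701 -0.09396933  0.05173197]
```

View pics/w4.png

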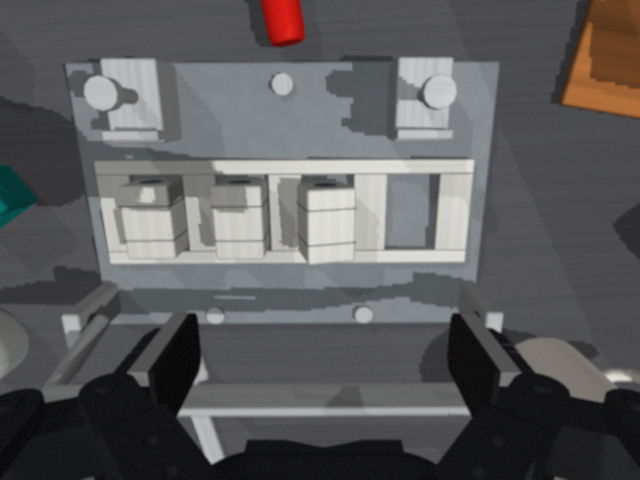

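The third blank is at (327,222), propped on its right-hand rim and tilted 5 degrees. I'll regrip it and seat it again once the arm has settled.

```bash
python3 -m handwheel '[{"grip":0.6,"travel":[-0.001,0.007,0],"roll":0},{"grip":0.6,"travel":[0,0,0.08],"roll":0},{"grip":0.6,"travel":[0,0,0.08],"roll":0},{"grip":0.6,"travel":[0,0,0.08],"roll":0},{"grip":0.6,"travel":[0,0,0.08],"roll":0},{"grip":0.6,"travel":[0,0,0.04],"roll":0},{"grip":0.6,"travel":[0,0,0.02],"roll":0},{"grip":0,"travel":[0,0,0],"roll":0},{"grip":0,"travel":[0,0,0],"roll":0},{"grip":0,"travel":[0,0,0],"roll":0}]' 60
python3 -m handwheel '[{"grip":0,"travel":[0,0,0],"roll":0},{"grip":0,"travel":[0,0,0],"roll":0},{"grip":0,"travel":[0,0,-0.05],"roll":0},{"grip":0,"travel":[0,0,-0.05],"roll":0},{"grip":0,"travel":[0,0,-0.05],"roll":0},{"grip":0,"travel":[0,0,0],"roll":0},{"grip":0,"travel":[0,0,0],"roll":0},{"grip":0,"travel":[0,0,0],"roll":0},{"grip":0,"travel":[0,0,0],"roll":0}]'
python3 -c "
from h import *
held(3);st()
im,d,W=snap('wrist','w5.png')"
```

```text
time_s: 26.85
eef_pos: [0.5897, 0.1278, 0.0253]
tool_rot: [-0.087, -3.137, 0.001]
force: [-6.2, 0.2, -1.0]
grip_width: 0.427
gripper_force: 57.5
time_s: 27.6
eef_pos: [0.5909, 0.128, 0.0851]
tool_rot: [-0.087, -3.14, 0.0]
force: [-0.3, -0.5, -2.2]
grip_width: 0.422
gripper_force: 56.9
t 27.6 p [0.5909 0.128  0.0851] x [-0.998  0.056  0.   ] y [ 0.056  0.998 -0.   ] z [-0. -0. -1.] F [-0.3 -0.5 -2.2] g 0.422 56.9
held [592.9 126.5] [34.6 51. ] ang -3.0 (want -3) top 0.1112
travel [0.0082 0.0044 0.1629] roll 0.0001
t 27.65 p [0.5908 0.128  0.0848] x [-0.998  0.056  0.001] y [ 0.056  0.998 -0.   ] z [-0.001 -0.    -1.   ] F [ 0.4 -0.3 -0.9] g 0.422 56.9
```

View pics/w5.png

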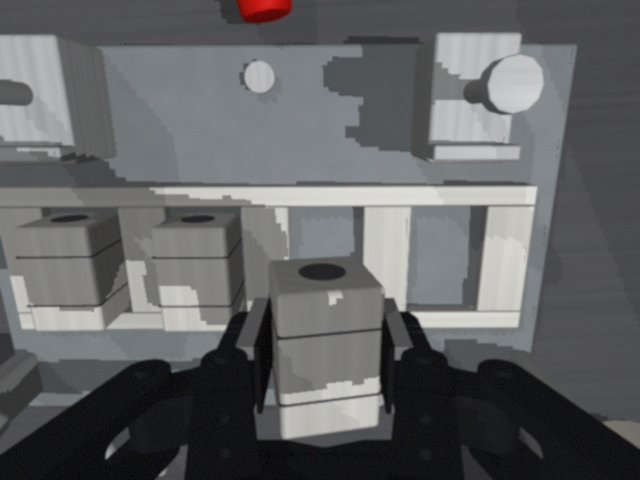

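```bash
python3 - <<'E'
from h import *
im,d,W=snap('wrist');s,Rm=st();t=s['eef_pos'];z=W[...,2];u=np.arange(640)[None]; v=np.arange(480)[:,None]
x,y=W[...,0]-.588,W[...,1]-.0975;jx=.9986*x-.0529*y; jy=.0529*x+.9986*y
q=(z>t[2]+.014)&(z<t[2]+.035)&(u>278)&(u<375)&(v>300)&(v<395)
A=np.c_[jx[q],jy[q],np.ones(q.sum())];c=np.linalg.lstsq(A,z[q],rcond=None)[0];print(c)
q=(abs(z-(c[0]*jx+c[1]*jy+c[2]))<.0025)&(u>255)&(u<400)&(v>255)&(v<450)
r=cv2.minAreaRect((np.c_[jx[q],jy[q]]*1000).astype(np.float32));print(r,'zc',np.median(z[q]),'tcp j',.9986*(t[0]-.588)-.0529*(t[1]-.0975),.0529*(t[0]-.588)+.9986*(t[1]-.0975))
E
```

```text
t 27.75 p [0.5908 0.1279 0.0847] x [-0.998  0.056  0.001] y [ 0.056  0.998 -0.   ] z [-0.001 -0.    -1.   ] F [ 0.   0.1 -1.6] g 0.426 56.9
[-0.01053634 -0.20296462  0.11767117]
((4.484292984008789, 31.73975372314453), (44.52479934692383, 52.828102111816406), 88.17571258544922) zc 0.11121264981973121 tcp j 0.0012160830181579896 0.030534191013913352
```

The regripped blank, end bore at (323,271), is still tilted about its length. Its foot will clear the nest, so I'll lower it centred on the foot and let it drop flat.

```bash
python3 -m handwheel '[{"grip":0,"travel":[0.0088,0.012,0],"roll":0},{"grip":0,"travel":[0,0,0.05],"roll":0},{"grip":0,"travel":[0,0,0.04],"roll":0},{"grip":0,"travel":[0,0,0.02],"roll":0},{"grip":0,"travel":[0,0,0.015],"roll":0},{"grip":0,"travel":[0,0,0.01],"roll":0},{"grip":0,"travel":[0,0,0.01],"roll":0},{"grip":0,"travel":[0,0,0.003],"roll":0},{"grip":0,"travel":[0,0,0],"roll":0}]'
python3 -m handwheel '[{"grip":0.56,"travel":[0,0,0],"roll":0},{"grip":0.56,"travel":[0,0,0],"roll":0},{"grip":0.56,"travel":[0,0,0],"roll":0},{"grip":0.56,"travel":[0,0,0],"roll":0},{"grip":0.56,"travel":[0,0,-0.06],"roll":0},{"grip":0.56,"travel":[0,0,-0.09],"roll":0},{"grip":1,"travel":[0,0,-0.09],"roll":0},{"grip":1,"travel":[0,0,-0.09],"roll":0},{"grip":1,"travel":[0,0,-0.05],"roll":0},{"grip":1,"travel":[0,0,0],"roll":0}]'
python3 - <<'E'
from h import *
im,d,W=snap('wrist','w6.png');st()
z=W[...,2]
x,y=W[...,0]-.588,W[...,1]-.0975;jx=.9986*x-.0529*y; jy=.0529*x+.9986*y
q=(abs(jx)<.045)&(abs(jy-.031)<.028)&(z>.035)&(z<.08)
A=np.c_[jx[q],jy[q],np.ones(q.sum())];r=cv2.minAreaRect((np.c_[jx[q],jy[q]]*1000).astype(np.float32));print(r,np.linalg.lstsq(A,z[q],rcond=None)[0])
nests();blanks()
E
```

```text
time_s: 28.5
eef_pos: [0.5882, 0.1331, 0.0264]
tool_rot: [0.088, 3.14, 0.0]
force: [-0.3, 0.4, -1.5]
grip_width: 0.424
gripper_force: 56.9
time_s: 29.33
eef_pos: [0.5909, 0.1335, 0.1841]
tool_rot: [0.088, 3.132, 0.005]
force: [0.1, -0.2, 0.3]
grip_width: 1.0
gripper_force: 0.0
t 29.38 p [0.5896 0.1334 0.1814] x [-0.998  0.056 -0.005] y [0.056 0.998 0.002] z [ 0.005  0.002 -1.   ] F [-0.2 -0.2 -1.1] g 0.996 0.0
((1.6304454803466797, 32.237998962402344), (34.259254455566406, 52.1025505065918), 89.47798156738281) [0.02367365 0.00179968 0.04602914]
nest 1 z [0.0461 0.0483] 343 jx -0.0246 0.0293 jy -0.1105 -0.0726
nest 2 z [0.046  0.0486] 319 jx -0.0248 0.0292 jy -0.0486 -0.0109
nest 3 z [0.0461 0.0482] 299 jx -0.0235 0.0297 jy 0.0131 0.0518
side px [389. 291.] c [ 676.5 -174.1] LxW 49 21 grip ydeg 49.6 z 0.0393
side px [413. 405.] c [ 544.7 -397.8] LxW 53 34 grip ydeg -52.4 z 0.0403
```

```bash
python3 -m handwheel '[{"grip":1,"travel":[0.0028,-0.0954,0],"roll":0},{"grip":1,"travel":[0.0028,-0.0954,0],"roll":0},{"grip":1,"travel":[0.0028,-0.0954,0],"roll":0},{"grip":1,"travel":[0.0028,-0.0954,0],"roll":0},{"grip":1,"travel":[0.0028,-0.0954,0],"roll":0},{"grip":1,"travel":[0.0028,-0.0954,0],"roll":0},{"grip":1,"travel":[0.0028,-0.0954,0],"roll":0},{"grip":1,"travel":[0.0028,-0.0954,0],"roll":0},{"grip":1,"travel":[0.0028,-0.0954,0],"roll":0},{"grip":1,"travel":[0.0028,-0.0954,0],"roll":0}]'
python3 -m handwheel '[{"grip":1,"travel":[0.0028,-0.0954,0],"roll":0},{"grip":1,"travel":[0.0028,-0.0954,0],"roll":0},{"grip":1,"travel":[0.0028,-0.0954,0],"roll":0},{"grip":1,"travel":[0.0028,-0.0954,0],"roll":0},{"grip":1,"travel":[0,0,0],"roll":0.0193},{"grip":1,"travel":[0,0,0],"roll":0.0193},{"grip":1,"travel":[0,0,0],"roll":0.0193},{"grip":1,"travel":[0,0,0],"roll":0.0193},{"grip":1,"travel":[0,0,0],"roll":0.0193},{"grip":1,"travel":[0,0,0],"roll":0.0193}]'
python3 -m handwheel '[{"grip":1,"travel":[0,0,0],"roll":0.0193},{"grip":1,"travel":[0,0,0],"roll":0.0193},{"grip":1,"travel":[0,0,0],"roll":0.0193},{"grip":1,"travel":[0,0,0],"roll":0.0193},{"grip":1,"travel":[0,0,0],"roll":0.0193},{"grip":1,"travel":[0,0,0],"roll":0.0193},{"grip":1,"travel":[0,0,0],"roll":0.0193},{"grip":1,"travel":[0,0,0],"roll":0.0193},{"grip":1,"travel":[0,0,0],"roll":0.0193},{"grip":1,"travel":[0,0,0],"roll":0.0193}]'
python3 -m handwheel '[{"grip":1,"travel":[0,0,0],"roll":0.0193},{"grip":1,"travel":[0,0,0],"roll":0.0193},{"grip":1,"travel":[0,0,0],"roll":0.0193},{"grip":1,"travel":[0,0,0],"roll":0.0193},{"grip":1,"travel":[0,0,0],"roll":0},{"grip":1,"travel":[0,0,0],"roll":0}]'
python3 - <<'E'
from h import *
blanks('wrist')
go([.5436,-.3990,.0175],-52.4)
E
```

```text
time_s: 30.32
eef_pos: [0.5542, -0.2488, 0.1765]
tool_rot: [-0.087, -3.138, -0.001]
force: [1.2, 0.1, 0.2]
grip_width: 0.999
gripper_force: 0.0
time_s: 31.15
eef_pos: [0.5417, -0.3991, 0.1761]
tool_rot: [-1.207, -2.897, -0.0]
force: [0.1, -0.0, 0.9]
grip_width: 0.999
gripper_force: 0.0
time_s: 31.98
eef_pos: [0.5418, -0.399, 0.1763]
tool_rot: [-2.643, -1.693, 0.003]
force: [-0.5, -0.3, 0.1]
grip_width: 1.0
gripper_force: 0.0
time_s: 32.48
eef_pos: [0.542, -0.3991, 0.1766]
tool_rot: [-2.969, -1.024, 0.004]
force: [-0.8, 0.4, 0.1]
grip_width: 1.002
gripper_force: 0.0
wrist px [326. 223.] c [ 544.2 -399.2] LxW 52 34 grip ydeg -52.5 z 0.0404
t 32.53 p [ 0.5421 -0.3992  0.177 ] x [ 0.787  0.617 -0.001] y [ 0.617 -0.787 -0.002] z [-0.002  0.    -1.   ] F [-0.8 -0.   0.4] g 0.995 0.0
  travel units [0.0038 0.0025 0.3989] min rows 3.8
  roll total 0.0013 min rows 0.1 j7 0.14
```

```bash
python3 -m handwheel '[{"grip":1,"travel":[0.005,0.003,0.09],"roll":0.001},{"grip":1,"travel":[0,0,0.09],"roll":0},{"grip":1,"travel":[0,0,0.09],"roll":0},{"grip":1,"travel":[0,0,0.08],"roll":0},{"grip":1,"travel":[0,0,0.03],"roll":0},{"grip":1,"travel":[0,0,0.018],"roll":0},{"grip":0.5,"travel":[0,0,0],"roll":0},{"grip":0,"travel":[0,0,0],"roll":0},{"grip":0,"travel":[0,0,0],"roll":0},{"grip":0,"travel":[0,0,0],"roll":0}]' 80
python3 -m handwheel '[{"grip":0,"travel":[0,0,0],"roll":0},{"grip":0,"travel":[0,0,0],"roll":0},{"grip":0,"travel":[0,0,0],"roll":0},{"grip":0,"travel":[0,0,-0.05],"roll":0},{"grip":0,"travel":[0,0,-0.08],"roll":0},{"grip":0,"travel":[0,0,-0.08],"roll":0},{"grip":0,"travel":[0,0,-0.04],"roll":0}]'
python3 -m handwheel '[{"grip":0,"travel":[0,0,0],"roll":-0.0194},{"grip":0,"travel":[0,0,0],"roll":-0.0194},{"grip":0,"travel":[0,0,0],"roll":-0.0194},{"grip":0,"travel":[0,0,0],"roll":-0.0194},{"grip":0,"travel":[0,0,0],"roll":-0.0194},{"grip":0,"travel":[0,0,0],"roll":-0.0194},{"grip":0,"travel":[0,0,0],"roll":-0.0194},{"grip":0,"travel":[0,0,0],"roll":-0.0194},{"grip":0,"travel":[0,0,0],"roll":-0.0194},{"grip":0,"travel":[0,0,0],"roll":-0.0194}]'
python3 -m handwheel '[{"grip":0,"travel":[0,0,0],"roll":-0.0194},{"grip":0,"travel":[0,0,0],"roll":-0.0194},{"grip":0,"travel":[0,0,0],"roll":-0.0194},{"grip":0,"travel":[0,0,0],"roll":-0.0194},{"grip":0,"travel":[0,0,0],"roll":-0.0194},{"grip":0,"travel":[0,0,0],"roll":-0.0194},{"grip":0,"travel":[0,0,0],"roll":-0.0194},{"grip":0,"travel":[0,0,0],"roll":-0.0194},{"grip":0,"travel":[0,0,0],"roll":-0.0194},{"grip":0,"travel":[0,0,0],"roll":-0.0194}]'
python3 - <<'E'
from h import *
go([.588,.1900,.120],86.97)
E
```

```text
time_s: 33.37
eef_pos: [0.5458, -0.4, 0.0211]
tool_rot: [2.973, 1.009, 0.003]
force: [0.4, 0.2, 0.3]
grip_width: 0.45
gripper_force: 0.0
time_s: 33.95
eef_pos: [0.5457, -0.4006, 0.1236]
tool_rot: [2.972, 1.008, 0.004]
force: [1.0, -0.8, -1.5]
grip_width: 0.379
gripper_force: 80.1
time_s: 34.78
eef_pos: [0.5449, -0.3993, 0.1198]
tool_rot: [1.853, 2.536, 0.0]
force: [-0.5, -0.7, -2.0]
grip_width: 0.378
gripper_force: 80.0
time_s: 35.62
eef_pos: [0.5447, -0.3995, 0.1197]
tool_rot: [0.069, 3.141, -0.001]
force: [0.2, 0.1, -2.1]
grip_width: 0.374
gripper_force: 80.0
t 35.62 p [ 0.5447 -0.3995  0.1197] x [-0.999  0.044 -0.   ] y [ 0.044  0.999 -0.001] z [ 0.    -0.001 -1.   ] F [ 0.2  0.1 -2.1] g 0.374 80.0
  travel units [-0.0439  1.477  -0.0016] min rows 14.2
  roll total 0.0015 min rows 0.1 j7 2.24
```

```bash
python3 -m handwheel '[{"grip":0,"travel":[-0.0027,0.0923,0],"roll":0},{"grip":0,"travel":[-0.0027,0.0923,0],"roll":0},{"grip":0,"travel":[-0.0027,0.0923,0],"roll":0},{"grip":0,"travel":[-0.0027,0.0923,0],"roll":0},{"grip":0,"travel":[-0.0027,0.0923,0],"roll":0},{"grip":0,"travel":[-0.0027,0.0923,0],"roll":0},{"grip":0,"travel":[-0.0027,0.0923,0],"roll":0},{"grip":0,"travel":[-0.0027,0.0923,0],"roll":0},{"grip":0,"travel":[-0.0027,0.0923,0],"roll":0},{"grip":0,"travel":[-0.0027,0.0923,0],"roll":0}]'
python3 -m handwheel '[{"grip":0,"travel":[-0.0027,0.0923,0],"roll":0},{"grip":0,"travel":[-0.0027,0.0923,0],"roll":0},{"grip":0,"travel":[-0.0027,0.0923,0],"roll":0},{"grip":0,"travel":[-0.0027,0.0923,0],"roll":0},{"grip":0,"travel":[-0.0027,0.0923,0],"roll":0},{"grip":0,"travel":[-0.0027,0.0923,0],"roll":0.001},{"grip":0,"travel":[0,0,0],"roll":0},{"grip":0,"travel":[0,0,0],"roll":0},{"grip":0,"travel":[0,0,0],"roll":0},{"grip":0,"travel":[0,0,0],"roll":0}]'
python3 -m handwheel '[{"grip":0,"travel":[0,0,0],"roll":0},{"grip":0,"travel":[0,0,0],"roll":0},{"grip":0,"travel":[0,0,0],"roll":0}]'
python3 -c "
from h import *
held(4);st()"
```

```text
time_s: 36.45
eef_pos: [0.5739, -0.0296, 0.1199]
tool_rot: [0.078, 3.139, -0.0]
force: [0.7, 0.3, -1.9]
grip_width: 0.38
gripper_force: 80.0
time_s: 37.28
eef_pos: [0.5916, 0.188, 0.1194]
tool_rot: [0.091, 3.14, -0.002]
force: [0.6, -0.0, -1.4]
grip_width: 0.38
gripper_force: 80.1
time_s: 37.53
eef_pos: [0.5916, 0.1889, 0.1193]
tool_rot: [0.09, 3.14, -0.0]
force: [-0.6, -0.1, -1.7]
grip_width: 0.38
gripper_force: 80.1
t 37.53 p [0.5916 0.1889 0.1193] x [-0.998  0.057 -0.   ] y [ 0.057  0.998 -0.   ] z [ 0. -0. -1.] F [-0.6 -0.1 -1.7] g 0.38 80.1
held [590.4 188.1] [34.1 49.9] ang -2.6 (want -3) top 0.1384
travel [-0.006  0.006  0.231] roll 0.0013
t 37.58 p [0.5915 0.1891 0.1192] x [-0.998  0.057 -0.   ] y [0.057 0.998 0.   ] z [ 0.  0. -1.] F [-0.6  0.5 -2.3] g 0.38 80.1
```

```bash
python3 -m handwheel '[{"grip":0,"travel":[-0.0045,0.006,0],"roll":0.001},{"grip":0,"travel":[0,0,0.06],"roll":0},{"grip":0,"travel":[0,0,0.06],"roll":0},{"grip":0,"travel":[0,0,0.03],"roll":0},{"grip":0,"travel":[0,0,0.01],"roll":0},{"grip":0,"travel":[0,0,0],"roll":0},{"grip":0,"travel":[0,0,0],"roll":0},{"grip":0,"travel":[0,0,0],"roll":0}]'
python3 -c "
from h import *
held(4)"
```

```text
time_s: 38.25
eef_pos: [0.5942, 0.1924, 0.0564]
tool_rot: [0.098, 3.138, 0.001]
force: [-0.2, 0.1, -0.9]
grip_width: 0.378
gripper_force: 80.2
t 38.25 p [0.5942 0.1924 0.0564] x [-0.998  0.062 -0.002] y [0.062 0.998 0.001] z [ 0.002  0.001 -1.   ] F [-0.2  0.1 -0.9] g 0.378 80.2
held [593.  191.6] [34.1 50.3] ang -2.6 (want -3) top 0.0755
travel [ 0.0001 -0.0032  0.0737] roll 0.0012
```

```bash
python3 -m handwheel '[{"grip":0,"travel":[0,-0.003,0.02],"roll":0},{"grip":0,"travel":[0,0,0.015],"roll":0},{"grip":0,"travel":[0,0,0.015],"roll":0},{"grip":0,"travel":[0,0,0.01],"roll":0},{"grip":0,"travel":[0,0,0.008],"roll":0},{"grip":0,"travel":[0,0,0.004],"roll":0},{"grip":0,"travel":[0,0,0],"roll":0},{"grip":0,"travel":[0,0,0],"roll":0}]'
python3 -c "
from h import *
st()"
```

```text
time_s: 38.97
eef_pos: [0.5928, 0.1909, 0.0272]
tool_rot: [-0.098, -3.139, -0.0]
force: [-5.8, -2.0, 10.1]
grip_width: 0.38
gripper_force: 81.5
t 38.97 p [0.5928 0.1909 0.0272] x [-0.998  0.062  0.001] y [0.062 0.998 0.   ] z [-0.001  0.    -1.   ] F [-5.8 -2.  10.1] g 0.38 81.5
```

```bash
python3 -m handwheel '[{"grip":0.56,"travel":[0,0,0],"roll":0},{"grip":0.56,"travel":[0,0,0],"roll":0},{"grip":0.56,"travel":[0,0,0],"roll":0},{"grip":0.56,"travel":[0,0,0],"roll":0},{"grip":0.56,"travel":[0,0,-0.06],"roll":0},{"grip":0.56,"travel":[0,0,-0.09],"roll":0},{"grip":1,"travel":[0,0,-0.09],"roll":0},{"grip":1,"travel":[0,0,-0.09],"roll":0},{"grip":1,"travel":[0.05,0,-0.05],"roll":0},{"grip":1,"travel":[0,0,-0.08],"roll":0}]'
python3 - <<'E'
from h import *
nests(); st()
im,d,W=snap('wrist','w7.png')
E
```

```text
time_s: 39.8
eef_pos: [0.5702, 0.1923, 0.2101]
tool_rot: [-0.096, -3.136, 0.001]
force: [0.2, 1.4, -0.8]
grip_width: 0.999
gripper_force: 0.0
nest 1 z [0.046  0.0482] 347 jx -0.0247 0.0284 jy -0.1105 -0.072
nest 2 z [0.046  0.0484] 314 jx -0.0237 0.0286 jy -0.0485 -0.0111
nest 3 z [0.0461 0.0486] 297 jx -0.029 0.025 jy 0.0116 0.0479
nest 4 z [0.0461 0.0488] 273 jx -0.025 0.0289 jy 0.0746 0.1159
t 39.85 p [0.5744 0.1933 0.2178] x [-0.998  0.062 -0.006] y [0.062 0.998 0.004] z [ 0.006  0.004 -1.   ] F [ 3.3 -0.1  4. ] g 1.0 0.0
```

View pics/w7.png

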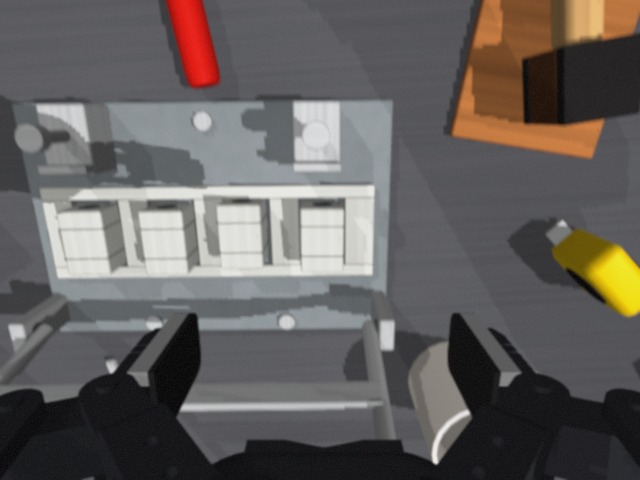

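All four blanks now lie flat in their nests, at (90,240), (165,240), (242,235) and (322,240), and all four tops are at 46 mm. Next I'll close the bail.

```bash
python3 -m handwheel '[{"grip":1,"travel":[0,0,-0.055],"roll":0},{"grip":1,"travel":[0,0,-0.055],"roll":0},{"grip":1,"travel":[0,0,0],"roll":0.0191},{"grip":1,"travel":[0,0,0],"roll":0.0191},{"grip":1,"travel":[0,0,0],"roll":0.0191},{"grip":1,"travel":[0,0,0],"roll":0.0191},{"grip":1,"travel":[0,0,0],"roll":0.0191},{"grip":1,"travel":[0,0,0],"roll":0.0191},{"grip":1,"travel":[0,0,0],"roll":0.0191},{"grip":1,"travel":[0,0,0],"roll":0.0191}]'
python3 -m handwheel '[{"grip":1,"travel":[0,0,0],"roll":0.0191},{"grip":1,"travel":[0,0,0],"roll":0.0191},{"grip":1,"travel":[0,0,0],"roll":0.0191},{"grip":1,"travel":[0,0,0],"roll":0.0191},{"grip":1,"travel":[0,0,0],"roll":0.0191},{"grip":1,"travel":[0,0,0],"roll":0},{"grip":1,"travel":[0,0,0],"roll":0}]'
python3 - <<'E'
from h import *
go([.688,.0928,.255],-3.03)
im,d,W=snap('side')
x,y=W[...,0]-.588,W[...,1]-.098;jx=.9986*x-.0529*y; jy=.0529*x+.9986*y;z=W[...,2]
m=(abs(jy)<.06)&(z>.15)&(z<.22)&(jx<.15)&(jx>.06);i=np.argsort(-z[m])[:15];print('bail',m.sum(),np.median(jx[m]),z[m][i].mean())
E
```

```text
time_s: 40.73
eef_pos: [0.5733, 0.1922, 0.2537]
tool_rot: [-1.545, -2.735, 0.001]
force: [-0.1, 0.3, 1.3]
grip_width: 1.005
gripper_force: 0.0
time_s: 41.32
eef_pos: [0.5732, 0.1924, 0.2538]
tool_rot: [2.273, 2.168, -0.001]
force: [-0.2, -0.5, 0.2]
grip_width: 0.998
gripper_force: 0.0
t 41.32 p [0.5732 0.1924 0.2538] x [ 0.047  0.999 -0.001] y [ 0.999 -0.047 -0.   ] z [-0.    -0.001 -1.   ] F [-0.2 -0.5  0.2] g 0.998 0.0
  travel units [-0.2351  0.2984 -0.0029] min rows 3.7
  roll total 0.0009 min rows 0.0 j7 -0.25
bail 225 0.09912515323222038 0.20246337273360732
```

```bash
python3 -m handwheel '[{"grip":1,"travel":[-0.047,0.0597,0],"roll":0},{"grip":1,"travel":[-0.047,0.0597,0],"roll":0},{"grip":1,"travel":[-0.047,0.0597,0],"roll":0},{"grip":1,"travel":[-0.047,0.0597,0],"roll":0},{"grip":1,"travel":[-0.047,0.0597,0],"roll":0},{"grip":1,"travel":[0,0,0],"roll":0.001},{"grip":1,"travel":[0,0,0],"roll":0},{"grip":1,"travel":[0,0,0.05],"roll":0},{"grip":1,"travel":[0,0,0.07],"roll":0},{"grip":1,"travel":[0,0,0.07],"roll":0}]' 30
python3 -m handwheel '[{"grip":0.4,"travel":[0,0,0],"roll":0},{"grip":0,"travel":[0,0,0],"roll":0},{"grip":0,"travel":[0,0,0],"roll":0},{"grip":0,"travel":[0,0,0],"roll":0},{"grip":0,"travel":[0,0,0],"roll":0},{"grip":0,"travel":[0,0,0],"roll":0},{"grip":0,"travel":[0,0,0],"roll":0},{"grip":0,"travel":[0,0,0],"roll":0}]'
python3 - <<'E'
from h import *
s,Rm=st();t=s['eef_pos'];print('jx',.9986*(t[0]-.588)-.0529*(t[1]-.098),'jy',.0529*(t[0]-.588)+.9986*(t[1]-.098))
a=np.arccos((70-99)/140);th=np.linspace(a,0,17)
P=np.c_[70-140*np.cos(th),56+140*np.sin(th)];print(np.round(th,2));print((np.diff(P,axis=0)/400*[1,-1]).round(4).tolist())
E
```

```text
time_s: 42.2
eef_pos: [0.6877, 0.0937, 0.1782]
tool_rot: [-2.28, -2.161, -0.004]
force: [0.1, 0.4, -0.5]
grip_width: 0.998
gripper_force: 0.0
time_s: 42.87
eef_pos: [0.6886, 0.0923, 0.18]
tool_rot: [2.283, 2.156, 0.004]
force: [0.2, -0.4, 6.9]
grip_width: 0.125
gripper_force: 29.4
t 42.87 p [0.6886 0.0923 0.18  ] x [0.057 0.998 0.001] y [ 0.998 -0.057  0.003] z [ 0.003  0.001 -1.   ] F [ 0.2 -0.4  6.9] g 0.125 29.4
jx 0.10074552928257619 jy -0.0003227913686594244
[1.78 1.67 1.56 1.45 1.33 1.22 1.11 1.   0.89 0.78 0.67 0.56 0.44 0.33
 0.22 0.11 0.  ]
[[-0.0385, -0.0059], [-0.0389, -0.0016], [-0.0388, 0.0027], [-0.0383, 0.007], [-0.0373, 0.0112], [-0.0358, 0.0153], [-0.0339, 0.0191], [-0.0315, 0.0228], [-0.0288, 0.0261], [-0.0257, 0.0292], [-0.0223, 0.0319], [-0.0187, 0.0341], [-0.0148, 0.036], [-0.0107, 0.0374], [-0.0065, 0.0384], [-0.0022, 0.0388]]
```

```bash
python3 -m handwheel '[{"grip":0,"travel":[0,-0.0385,-0.0059],"roll":0},{"grip":0,"travel":[0,-0.0389,-0.0016],"roll":0},{"grip":0,"travel":[0,-0.0388,0.0027],"roll":0},{"grip":0,"travel":[0,-0.0383,0.007],"roll":0},{"grip":0,"travel":[0,-0.0373,0.0112],"roll":0},{"grip":0,"travel":[0,-0.0358,0.0153],"roll":0},{"grip":0,"travel":[0,-0.0339,0.0191],"roll":0},{"grip":0,"travel":[0,-0.0315,0.0228],"roll":0},{"grip":0,"travel":[0,0,0],"roll":0}]'
python3 -m handwheel '[{"grip":0,"travel":[0,-0.0288,0.0261],"roll":0},{"grip":0,"travel":[0,-0.0257,0.0292],"roll":0},{"grip":0,"travel":[0,-0.0223,0.0319],"roll":0},{"grip":0,"travel":[0,-0.0187,0.0341],"roll":0},{"grip":0,"travel":[0,-0.0148,0.036],"roll":0},{"grip":0,"travel":[0,-0.0107,0.0374],"roll":0},{"grip":0,"travel":[0,-0.0065,0.0384],"roll":0},{"grip":0,"travel":[0,0,0],"roll":0},{"grip":0,"travel":[0,0,0],"roll":0}]'
python3 - <<'E'
from h import *
s,Rm=st();t=s['eef_pos'];print('jx',.9986*(t[0]-.588)-.0529*(t[1]-.098),'jy',.0529*(t[0]-.588)+.9986*(t[1]-.098))
E
```

```text
time_s: 43.62
eef_pos: [0.5687, 0.0987, 0.1494]
tool_rot: [-2.284, -2.156, 0.002]
force: [-1.7, -0.8, -2.5]
grip_width: 0.125
gripper_force: 31.1
time_s: 44.37
eef_pos: [0.5197, 0.1013, 0.0565]
tool_rot: [-2.285, -2.156, 0.003]
force: [0.1, -2.0, -4.5]
grip_width: 0.125
gripper_force: 33.6
t 44.37 p [0.5197 0.1013 0.0565] x [ 0.058  0.998 -0.001] y [ 0.998 -0.058 -0.002] z [-0.002 -0.001 -1.   ] F [ 0.1 -2.  -4.5] g 0.125 33.6
jx -0.06836594511147875 jy -0.0003196231524752427
```

```bash
python3 -m handwheel '[{"grip":0,"travel":[0,-0.0022,0.02],"roll":0},{"grip":0,"travel":[0,0,0.015],"roll":0},{"grip":0,"travel":[0,0,0.008],"roll":0},{"grip":0,"travel":[0,0,0.004],"roll":0},{"grip":0,"travel":[0,0,0],"roll":0},{"grip":0,"travel":[0,0,0],"roll":0}]'
python3 - <<'E'
from h import *
st()
im,d,W=snap('side','s8.png')
x,y=W[...,0]-.588,W[...,1]-.098;jx=.9986*x-.0529*y; jy=.0529*x+.9986*y;z=W[...,2]
for a in (-.05,.06):
  m=(abs(jy-a)<.015)&(z>.045)&(z<.09)&(jx<-.055)&(jx>-.08);print('bar',m.sum(),np.median(jx[m]),np.percentile(z[m],[50,90]))
E
```

```text
time_s: 44.87
eef_pos: [0.5186, 0.1014, 0.0381]
tool_rot: [-2.285, -2.156, 0.002]
force: [-2.2, -5.9, -2.3]
grip_width: 0.122
gripper_force: 34.1
t 44.87 p [0.5186 0.1014 0.0381] x [ 0.058  0.998 -0.001] y [ 0.998 -0.058 -0.001] z [-0.001 -0.001 -1.   ] F [-2.2 -5.9 -2.3] g 0.122 34.1
bar 40 -0.07056435273847034 [0.06149857 0.06388066]
bar 6 -0.0740157673066853 [0.05853923 0.05910298]
```

```bash
python3 -m handwheel '[{"grip":0,"travel":[0,0,0.006],"roll":0},{"grip":0,"travel":[0,0,0.005],"roll":0},{"grip":0,"travel":[0,0,0],"roll":0},{"grip":0,"travel":[0,0,0],"roll":0}]'
python3 -c "
from h import *
st()"
python3 -m handwheel '[{"grip":0,"travel":[0,0,0.006],"roll":0},{"grip":0,"travel":[0,0,0.003],"roll":0},{"grip":0,"travel":[0,0,0],"roll":0},{"grip":0,"travel":[0,0,0],"roll":0}]'
```

```text
time_s: 45.25
eef_pos: [0.5187, 0.1015, 0.0368]
tool_rot: [-2.284, -2.154, -0.001]
force: [-15.4, -5.8, 40.5]
grip_width: 0.123
gripper_force: 38.4
t 45.25 p [0.5187 0.1015 0.0368] x [0.059 0.998 0.002] y [ 0.998 -0.059 -0.001] z [-0.001  0.002 -1.   ] F [-15.4  -5.8  40.5] g 0.123 38.4
time_s: 45.58
eef_pos: [0.5187, 0.1022, 0.0339]
tool_rot: [-2.283, -2.154, -0.003]
force: [-17.3, -4.7, 48.0]
grip_width: 0.127
gripper_force: 41.3
```

```bash
python3 -m handwheel '[{"grip":0.3,"travel":[0,0,-0.01],"roll":0},{"grip":0.3,"travel":[0,0,0],"roll":0},{"grip":0.3,"travel":[0,0,0],"roll":0},{"grip":0.3,"travel":[0,0,-0.06],"roll":0},{"grip":0.3,"travel":[0,0,-0.09],"roll":0},{"grip":0.5,"travel":[0,0,-0.09],"roll":0},{"grip":1,"travel":[0,0,-0.09],"roll":0},{"grip":1,"travel":[0,0,-0.09],"roll":0},{"grip":1,"travel":[0,0,-0.09],"roll":0},{"grip":1,"travel":[0,0,0],"roll":0}]'
python3 -m handwheel '[{"grip":1,"travel":[0.095,-0.015,0],"roll":0},{"grip":1,"travel":[0.095,-0.015,0],"roll":0},{"grip":1,"travel":[0.095,-0.015,0],"roll":0},{"grip":1,"travel":[0.095,-0.015,0],"roll":0},{"grip":1,"travel":[0.095,-0.015,0],"roll":0},{"grip":1,"travel":[0.095,-0.015,0],"roll":0},{"grip":1,"travel":[0.095,-0.015,0],"roll":0}]'
python3 -m handwheel '[{"grip":1,"travel":[0,0,0],"roll":-0.0192},{"grip":1,"travel":[0,0,0],"roll":-0.0192},{"grip":1,"travel":[0,0,0],"roll":-0.0192},{"grip":1,"travel":[0,0,0],"roll":-0.0192},{"grip":1,"travel":[0,0,0],"roll":-0.0192},{"grip":1,"travel":[0,0,0],"roll":-0.0192},{"grip":1,"travel":[0,0,0],"roll":-0.0192},{"grip":1,"travel":[0,0,0],"roll":-0.0192},{"grip":1,"travel":[0,0,0],"roll":-0.0192},{"grip":1,"travel":[0,0,0],"roll":-0.0192}]'
python3 -m handwheel '[{"grip":1,"travel":[0,0,0],"roll":-0.0192},{"grip":1,"travel":[0,0,0],"roll":-0.0192},{"grip":1,"travel":[0,0,0],"roll":-0.0192},{"grip":1,"travel":[0,0,0],"roll":0},{"grip":1,"travel":[0,0,0],"roll":0},{"grip":1,"travel":[0,0,0],"roll":0}]'
python3 - <<'E'
from h import *
st()
im,d,W=snap('wrist','w9.png');np.save('w9.npy',W)
nests()
im,d,W=snap('side');x,y=W[...,0]-.588,W[...,1]-.098;jx=.9986*x-.0529*y; jy=.0529*x+.9986*y;z=W[...,2]
for a in (-.05,.05,0):
  m=(abs(jy-a)<.015)&(z>.045)&(z<.09)&(jx<-.055)&(jx>-.085);print('bar',m.sum(),np.median(jx[m]),np.percentile(z[m],[50,90]))
E
```

```text
time_s: 46.42
eef_pos: [0.5225, 0.1028, 0.2445]
tool_rot: [2.282, 2.154, 0.015]
force: [0.9, -0.1, 0.4]
grip_width: 0.98
gripper_force: 0.0
time_s: 47.0
eef_pos: [0.4916, 0.3725, 0.2375]
tool_rot: [-2.283, -2.157, -0.0]
force: [1.2, -0.8, 0.9]
grip_width: 0.998
gripper_force: 0.0
time_s: 47.83
eef_pos: [0.4921, 0.3705, 0.2373]
tool_rot: [-0.648, -3.073, -0.0]
force: [0.1, 0.6, -0.6]
grip_width: 0.997
gripper_force: 0.0
time_s: 48.33
eef_pos: [0.4923, 0.3701, 0.2377]
tool_rot: [-0.101, -3.14, -0.0]
force: [0.0, -0.5, 0.5]
grip_width: 1.0
gripper_force: 0.0
t 48.33 p [0.4923 0.3701 0.2377] x [-0.998  0.064  0.   ] y [0.064 0.998 0.   ] z [-0.  0. -1.] F [ 0.  -0.5  0.5] g 1.0 0.0
nest 1 z [0.0487 0.0568] 341 jx -0.0359 0.0295 jy -0.1229 -0.0633
nest 2 z [0.0476 0.0566] 354 jx -0.0242 0.0289 jy -0.0608 -0.002
nest 3 z [0.0476 0.0569] 318 jx -0.028 0.0249 jy 0.001 0.0606
nest 4 z [0.048  0.0573] 292 jx -0.0255 0.0267 jy 0.0636 0.1227
bar 38 -0.0701879170898522 [0.06121691 0.06487563]
bar 41 -0.07027643400587612 [0.06181312 0.06418793]
bar 59 -0.07136984979104519 [0.06229757 0.06616752]
```

View pics/w9.png

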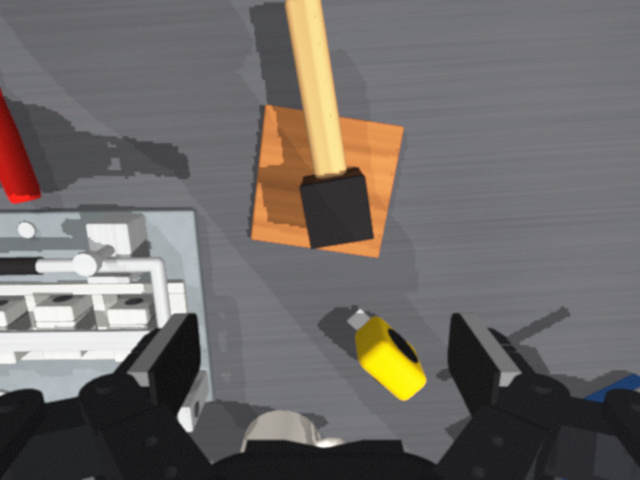

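The bail is closed and its bar top measures 62 mm. The mallet head is at (337,208) with its handle running up to (305,0).

```bash
cat >> h.py <<'E'
def mallet(W,z0=.068):
    z=W[...,2]; q=(abs(z-z0)<.004)&(abs(W[...,0]-.485)<.09)&(abs(W[...,1]-.37)<.08)
    r=cv2.minAreaRect((W[q][:,:2]*1000).astype(np.float32)); print('head',np.round(r[0],1),np.round(r[1],1),round(r[2],1),np.median(z[q]).round(4))
    q=(abs(z-z0+.017)<.004)&(abs(W[...,1]-.37)<.08)&(W[...,0]>.27)&(W[...,0]<.45)
    p=W[q][:,:2]; 
    l=cv2.fitLine(p.astype(np.float32),cv2.DIST_L2,0,.01,.01).ravel(); print('handle dir deg',np.degrees(np.arctan(l[1]/l[0])).round(1),'pt',p.mean(0).round(3))
    q=(abs(z-.008)<.004)&(abs(W[...,0]-.48)<.1)&(abs(W[...,1]-.37)<.1)
E
python3 - <<'E'
from h import *
W=np.load('w9.npy');mallet(W)
im=cv2.imread('pics/w9.png');hsv=cv2.cvtColor(im,cv2.COLOR_BGR2HSV);z=W[...,2]
q=(hsv[...,1]>110)&(abs(z-.008)<.004)&(abs(W[...,1]-.37)<.1)&(abs(W[...,0]-.48)<.1)
r=cv2.minAreaRect((W[q][:,:2]*1000).astype(np.float32)); print('pad',r)
go([.49,.37,.019],86)
E
```

```text
head [489.2 379.8] [50.3 50. ] 5.8 0.0684
handle dir deg 6.4 pt [0.392 0.37 ]
pad ((476.56591796875, 370.947265625), (120.03907775878906, 120.28890228271484), 77.58952331542969)
t 48.48 p [0.4922 0.3701 0.2379] x [-0.998  0.062  0.   ] y [ 0.062  0.998 -0.   ] z [-0. -0. -1.] F [ 0.4 -0.5  0. ] g 0.999 0.0
  travel units [ 5.500e-03 -5.000e-04  5.473e-01] min rows 5.3
  roll total 0.0012 min rows 0.1 j7 0.85
```

```bash
python3 -m handwheel '[{"grip":1,"travel":[0.009,0.0237,0],"roll":-0.0133},{"grip":1,"travel":[0,0,0],"roll":-0.0133},{"grip":1,"travel":[0,0,0],"roll":0},{"grip":1,"travel":[0,0,0.08],"roll":0},{"grip":1,"travel":[0,0,0.09],"roll":0},{"grip":1,"travel":[0,0,0.09],"roll":0},{"grip":1,"travel":[0,0,0.09],"roll":0},{"grip":1,"travel":[0,0,0.09],"roll":0},{"grip":1,"travel":[0,0,0.06],"roll":0},{"grip":1,"travel":[0,0,0.04],"roll":0}]' 100
python3 -m handwheel '[{"grip":1,"travel":[0,0,0],"roll":0},{"grip":1,"travel":[0,0,0],"roll":0},{"grip":0,"travel":[0,0,0],"roll":0},{"grip":0,"travel":[0,0,0],"roll":0},{"grip":0,"travel":[0,0,0],"roll":0},{"grip":0,"travel":[0,0,0],"roll":0},{"grip":0,"travel":[0,0,0],"roll":0},{"grip":0,"travel":[0,0,0],"roll":0},{"grip":0,"travel":[0,0,0],"roll":0}]'
python3 -c "
from h import *
st()"
```

```text
time_s: 49.32
eef_pos: [0.4881, 0.3782, 0.0188]
tool_rot: [0.161, -3.135, 0.004]
force: [0.2, -0.4, 0.2]
grip_width: 0.998
gripper_force: 0.0
time_s: 50.07
eef_pos: [0.4903, 0.3806, 0.024]
tool_rot: [-0.167, 3.135, 0.003]
force: [0.6, 0.2, 6.2]
grip_width: 0.572
gripper_force: 104.2
t 50.07 p [0.4903 0.3806 0.024 ] x [-0.994 -0.106 -0.003] y [-0.106  0.994  0.002] z [ 0.002  0.002 -1.   ] F [0.6 0.2 6.2] g 0.572 104.2
```

```bash
python3 -m handwheel '[{"grip":0,"travel":[0,0,-0.04],"roll":0},{"grip":0,"travel":[0,0,-0.06],"roll":0},{"grip":0,"travel":[0,0,-0.08],"roll":0},{"grip":0,"travel":[0,0,-0.08],"roll":0},{"grip":0,"travel":[0,0,-0.06],"roll":0},{"grip":0,"travel":[0,0,-0.02],"roll":0},{"grip":0,"travel":[0,0,0],"roll":0},{"grip":0,"travel":[0,0,0],"roll":0}]'
python3 - <<'E'
from h import *
go([.511,.192,.16],87)
im,d,W=snap('wrist'); np.save('w10.npy',W)
s=manip.state();z=W[...,2]
q=(abs(z-s['eef_pos'][2]-.044)<.006)&(np.hypot(W[...,0]-s['eef_pos'][0],W[...,1]-s['eef_pos'][1])<.06)
print(cv2.minAreaRect((W[q][:,:2]*1000).astype(np.float32)),np.percentile(z[q],[2,50,98]))
A=np.c_[W[q][:,:2],np.ones(q.sum())];print('slope',np.linalg.lstsq(A,z[q],rcond=None)[0])
E
```

```text
time_s: 50.73
eef_pos: [0.4887, 0.3793, 0.1572]
tool_rot: [0.168, -3.136, 0.001]
force: [-0.9, -0.3, -3.3]
grip_width: 0.579
gripper_force: 104.0
t 50.73 p [0.4887 0.3793 0.1572] x [-0.994 -0.107  0.001] y [-0.107  0.994 -0.   ] z [-0.001 -0.    -1.   ] F [-0.9 -0.3 -3.3] g 0.579 104.0
  travel units [-0.0054 -0.4715 -0.0068] min rows 4.5
  roll total 0.0254 min rows 1.3 j7 1.0
((484.5968017578125, 378.14776611328125), (44.44000244140625, 107.01025390625), 6.1721954345703125) [0.19598736 0.20160017 0.20469619]
slope [0.02894772 0.00246271 0.18653263]
```

```bash
python3 -m handwheel '[{"grip":0,"travel":[-0.001,-0.0943,0],"roll":0},{"grip":0,"travel":[-0.001,-0.0943,0],"roll":0},{"grip":0,"travel":[-0.001,-0.0943,0],"roll":0},{"grip":0,"travel":[-0.001,-0.0943,0],"roll":0},{"grip":0,"travel":[-0.001,-0.0943,0],"roll":0},{"grip":0,"travel":[0,0,0],"roll":0},{"grip":0,"travel":[0,0,0],"roll":0},{"grip":0,"travel":[0,0,0.06],"roll":0},{"grip":0,"travel":[0,0,0.04],"roll":0},{"grip":0,"travel":[0,0,0],"roll":0}]'
python3 -m handwheel '[{"grip":0,"travel":[0,0,0],"roll":0},{"grip":0,"travel":[0,0,0],"roll":0}]'
python3 -c "
from h import *
go([.5115,.192,.086])"
```

```text
time_s: 51.62
eef_pos: [0.5083, 0.1926, 0.1137]
tool_rot: [0.17, -3.13, 0.004]
force: [-0.4, -0.6, -4.4]
grip_width: 0.573
gripper_force: 104.9
time_s: 51.78
eef_pos: [0.5113, 0.1932, 0.118]
tool_rot: [0.17, -3.137, 0.0]
force: [0.4, 0.2, -3.8]
grip_width: 0.576
gripper_force: 104.9
t 51.78 p [0.5113 0.1932 0.118 ] x [-0.994 -0.108  0.001] y [-0.108  0.994 -0.   ] z [-0.001 -0.    -1.   ] F [ 0.4  0.2 -3.8] g 0.576 104.9
  travel units [-0.0002 -0.0029  0.08  ] min rows 0.8
```

```bash
python3 -m handwheel '[{"grip":0,"travel":[0,0,0.02],"roll":0},{"grip":0,"travel":[0,0,0.015],"roll":0},{"grip":0,"travel":[0,0,0.015],"roll":0},{"grip":0,"travel":[0,0,0.015],"roll":0},{"grip":0,"travel":[0,0,0.01],"roll":0},{"grip":0,"travel":[0,0,0],"roll":0}]'
python3 -m handwheel '[{"grip":0,"travel":[0,0,0.008],"roll":0},{"grip":0,"travel":[0,0,0.004],"roll":0},{"grip":0,"travel":[0,0,0],"roll":0},{"grip":0,"travel":[0,0,0],"roll":0}]'
python3 -c "
from h import *
st()"
```

```text
time_s: 52.28
eef_pos: [0.5114, 0.1925, 0.0874]
tool_rot: [-0.168, 3.137, 0.0]
force: [0.0, -0.1, -4.3]
grip_width: 0.576
gripper_force: 105.4
time_s: 52.62
eef_pos: [0.5117, 0.1925, 0.0857]
tool_rot: [-0.167, 3.136, 0.002]
force: [-7.4, -1.4, 25.3]
grip_width: 0.572
gripper_force: 108.5
t 52.62 p [0.5117 0.1925 0.0857] x [-0.994 -0.106 -0.001] y [-0.106  0.994  0.001] z [ 0.001  0.001 -1.   ] F [-7.4 -1.4 25.3] g 0.572 108.5
```

```bash
python3 -m handwheel '[{"grip":0,"travel":[0,0,0.004],"roll":0},{"grip":0,"travel":[0,0,0],"roll":0},{"grip":0,"travel":[0,0,-0.04],"roll":0},{"grip":0,"travel":[0,0,-0.06],"roll":0},{"grip":0,"travel":[0,0,-0.05],"roll":0},{"grip":0,"travel":[0.0,0,0],"roll":0},{"grip":0,"travel":[0,0,0],"roll":0},{"grip":0,"travel":[0,0,0],"roll":0}]'
python3 - <<'E'
from h import *
go([.502,.0127,.14])
E
```

```text
time_s: 53.28
eef_pos: [0.5105, 0.1919, 0.1404]
tool_rot: [0.168, -3.135, 0.001]
force: [0.5, 0.9, -3.9]
grip_width: 0.574
gripper_force: 105.0
t 53.28 p [0.5105 0.1919 0.1404] x [-0.994 -0.107  0.002] y [-0.107  0.994 -0.001] z [-0.002 -0.001 -1.   ] F [ 0.5  0.9 -3.9] g 0.574 105.0
  travel units [ 0.0689 -0.4431  0.0014] min rows 4.3
```

```bash
python3 -m handwheel '[{"grip":0,"travel":[0.0138,-0.0886,0],"roll":0},{"grip":0,"travel":[0.0138,-0.0886,0],"roll":0},{"grip":0,"travel":[0.0138,-0.0886,0],"roll":0},{"grip":0,"travel":[0.0138,-0.0886,0],"roll":0},{"grip":0,"travel":[0.0138,-0.0886,0],"roll":0},{"grip":0,"travel":[0,0,0],"roll":0},{"grip":0,"travel":[0,0,0],"roll":0},{"grip":0,"travel":[0,0,0.04],"roll":0},{"grip":0,"travel":[0,0,0],"roll":0},{"grip":0,"travel":[0,0,0],"roll":0}]'
python3 - <<'E'
from h import *
go([.5025,.0127,.086])
im,d,W=snap('side');z=W[...,2]
q=(np.hypot(W[...,0]-.512,W[...,1]-.192)<.012)&(z>.06);print('left pin top',q.sum(),np.percentile(z[q],[50,90]))
E
```

```text
time_s: 54.12
eef_pos: [0.5016, 0.0141, 0.1243]
tool_rot: [0.17, -3.133, 0.0]
force: [0.0, 0.7, -3.9]
grip_width: 0.575
gripper_force: 105.3
t 54.12 p [0.5016 0.0141 0.1243] x [-0.994 -0.108  0.004] y [-0.108  0.994  0.   ] z [-0.004 -0.    -1.   ] F [ 0.   0.7 -3.9] g 0.575 105.3
  travel units [-0.0022 -0.0038  0.0957] min rows 0.9
left pin top 43 [0.06885643 0.0724914 ]
```

Left pin's down at about 70 mm. Now the right one.

```bash
python3 -m handwheel '[{"grip":0,"travel":[0,-0.003,0.03],"roll":0},{"grip":0,"travel":[0,0,0.015],"roll":0},{"grip":0,"travel":[0,0,0.015],"roll":0},{"grip":0,"travel":[0,0,0.015],"roll":0},{"grip":0,"travel":[0,0,0.012],"roll":0},{"grip":0,"travel":[0,0,0.008],"roll":0},{"grip":0,"travel":[0,0,0],"roll":0},{"grip":0,"travel":[0,0,0],"roll":0}]'
python3 -m handwheel '[{"grip":0,"travel":[0,0,0.008],"roll":0},{"grip":0,"travel":[0,0,0.004],"roll":0},{"grip":0,"travel":[0,0,0],"roll":0},{"grip":0,"travel":[0,0,0],"roll":0}]'
python3 -c "
from h import *
st()"
```

```text
time_s: 54.83
eef_pos: [0.503, 0.0118, 0.0874]
tool_rot: [0.168, -3.137, 0.001]
force: [-0.3, -1.2, -3.0]
grip_width: 0.574
gripper_force: 105.9
time_s: 55.17
eef_pos: [0.5036, 0.0118, 0.0856]
tool_rot: [-0.167, 3.135, 0.001]
force: [-10.6, -0.7, 31.2]
grip_width: 0.577
gripper_force: 109.7
t 55.17 p [0.5036 0.0118 0.0856] x [-0.994 -0.106 -0.002] y [-0.106  0.994  0.001] z [ 0.002  0.001 -1.   ] F [-10.6  -0.7  31.2] g 0.577 109.7
```

```bash
python3 -m handwheel '[{"grip":0,"travel":[0,0,0.004],"roll":0},{"grip":0,"travel":[0,0,0],"roll":0},{"grip":0,"travel":[0,0,-0.04],"roll":0},{"grip":0,"travel":[0,0,-0.06],"roll":0},{"grip":0,"travel":[0,0,-0.07],"roll":0},{"grip":0,"travel":[0.0,0,0],"roll":0},{"grip":0,"travel":[0,0,0],"roll":0},{"grip":0,"travel":[0,0,0],"roll":0}]'
python3 - <<'E'
from h import *
go([.487,.378,.148])
im,d,W=snap('side');z=W[...,2]
q=(np.hypot(W[...,0]-.5024,W[...,1]-.0127)<.012)&(z>.06)&(z<.1);print('right pin top',q.sum(),np.percentile(z[q],[50,90]))
E
```

```text
time_s: 55.83
eef_pos: [0.5025, 0.012, 0.1486]
tool_rot: [0.168, -3.137, -0.0]
force: [-0.3, 1.1, -3.2]
grip_width: 0.572
gripper_force: 105.7
t 55.83 p [0.5025 0.012  0.1486] x [-0.994 -0.107  0.001] y [-0.107  0.994  0.   ] z [-0.001 -0.    -1.   ] F [-0.3  1.1 -3.2] g 0.572 105.7
  travel units [-0.0592  0.914   0.0014] min rows 8.8
right pin top 56 [0.06983285 0.07247714]
```

```bash
python3 -m handwheel '[{"grip":0,"travel":[-0.0059,0.0914,0],"roll":0},{"grip":0,"travel":[-0.0059,0.0914,0],"roll":0},{"grip":0,"travel":[-0.0059,0.0914,0],"roll":0},{"grip":0,"travel":[-0.0059,0.0914,0],"roll":0},{"grip":0,"travel":[-0.0059,0.0914,0],"roll":0},{"grip":0,"travel":[-0.0059,0.0914,0],"roll":0},{"grip":0,"travel":[-0.0059,0.0914,0],"roll":0},{"grip":0,"travel":[-0.0059,0.0914,0],"roll":0},{"grip":0,"travel":[-0.0059,0.0914,0],"roll":0},{"grip":0,"travel":[-0.0059,0.0914,0],"roll":0}]'
python3 -m handwheel '[{"grip":0,"travel":[0,0,0],"roll":0},{"grip":0,"travel":[0,0,0],"roll":0},{"grip":0,"travel":[0,0,0.08],"roll":0},{"grip":0,"travel":[0,0,0.08],"roll":0},{"grip":0,"travel":[0,0,0.06],"roll":0},{"grip":0,"travel":[0,0,0.04],"roll":0},{"grip":0,"travel":[0,0,0.02],"roll":0},{"grip":0,"travel":[0,0,0],"roll":0},{"grip":0,"travel":[0,0,0],"roll":0},{"grip":0,"travel":[0,0,0],"roll":0}]'
python3 -c "
from h import *
go([.487,.378,.024])"
```

```text
time_s: 56.72
eef_pos: [0.4863, 0.3792, 0.1472]
tool_rot: [0.168, -3.135, 0.003]
force: [1.2, 0.1, -2.8]
grip_width: 0.574
gripper_force: 105.5
time_s: 57.55
eef_pos: [0.4883, 0.378, 0.0383]
tool_rot: [-0.167, 3.136, 0.001]
force: [0.0, -0.9, -3.0]
grip_width: 0.575
gripper_force: 105.8
t 57.55 p [0.4883 0.378  0.0383] x [-0.994 -0.106 -0.001] y [-0.106  0.994  0.001] z [ 0.001  0.001 -1.   ] F [ 0.  -0.9 -3. ] g 0.575 105.8
  travel units [0.0033 0.0003 0.0358] min rows 0.3
```

```bash
python3 -m handwheel '[{"grip":0,"travel":[0.003,0,0.015],"roll":0},{"grip":0,"travel":[0,0,0.01],"roll":0},{"grip":0,"travel":[0,0,0.006],"roll":0},{"grip":0,"travel":[0,0,0.004],"roll":0},{"grip":0,"travel":[0,0,0],"roll":0},{"grip":0,"travel":[0,0,0],"roll":0}]'
python3 -c "
from h import *
st()"
```

```text
time_s: 58.05
eef_pos: [0.4861, 0.3779, 0.024]
tool_rot: [0.168, -3.137, -0.0]
force: [-4.0, -1.9, 5.6]
grip_width: 0.574
gripper_force: 106.4
t 58.05 p [0.4861 0.3779 0.024 ] x [-0.994 -0.107  0.   ] y [-0.107  0.994  0.   ] z [-0.  0. -1.] F [-4.  -1.9  5.6] g 0.574 106.4
```

Contact with the pad; release slowly, rise and check.

```bash
python3 -m handwheel '[{"grip":0.7,"travel":[0,0,0],"roll":0},{"grip":0.8,"travel":[0,0,0],"roll":0},{"grip":1,"travel":[0,0,0],"roll":0},{"grip":1,"travel":[0,0,0],"roll":0},{"grip":1,"travel":[0,0,0],"roll":0},{"grip":1,"travel":[0,0,-0.04],"roll":0},{"grip":1,"travel":[0,0,-0.08],"roll":0},{"grip":1,"travel":[0,0,-0.09],"roll":0},{"grip":1,"travel":[0,0,-0.09],"roll":0},{"grip":1,"travel":[0,0,-0.09],"roll":0}]'
python3 -m handwheel '[{"grip":1,"travel":[0,0,-0.08],"roll":0},{"grip":1,"travel":[0,0,-0.08],"roll":0},{"grip":1,"travel":[0,0,-0.06],"roll":0},{"grip":1,"travel":[0,0,0],"roll":0},{"grip":1,"travel":[0,0,0],"roll":0},{"grip":1,"travel":[0,0,0],"roll":0}]'
python3 - <<'E'
from h import *
st();im,d,W=snap('wrist');mallet(W)
im,d,W=snap('side','s12.png');z=W[...,2]
for n,p in dict(L=(.512,.192),R=(.5024,.0127)).items():
    q=(np.hypot(W[...,0]-p[0],W[...,1]-p[1])<.012)&(z>.06)&(z<.1);print(n,q.sum(),np.percentile(z[q],[50,90]))
x,y=W[...,0]-.588,W[...,1]-.098;jx=.9986*x-.0529*y; jy=.0529*x+.9986*y
for a in (-.05,0,.05):
  m=(abs(jy-a)<.015)&(z>.045)&(z<.09)&(jx<-.055)&(jx>-.085);print('bar',m.sum(),np.percentile(z[m],[50,90]))
E
```

```text
time_s: 58.88
eef_pos: [0.4861, 0.3777, 0.1808]
tool_rot: [0.168, -3.137, 0.0]
force: [0.0, 0.4, -0.5]
grip_width: 1.005
gripper_force: 0.0
time_s: 59.38
eef_pos: [0.4859, 0.3777, 0.2665]
tool_rot: [0.168, -3.136, 0.001]
force: [-0.2, -0.3, -0.3]
grip_width: 1.002
gripper_force: 0.0
t 59.38 p [0.4859 0.3777 0.2665] x [-0.994 -0.107  0.001] y [-0.107  0.994 -0.   ] z [-0.001 -0.001 -1.   ] F [-0.2 -0.3 -0.3] g 1.002 0.0
head [484.8 377.3] [49.6 50. ] 6.1 0.0684
handle dir deg 6.1 pt [0.388 0.367]
L 46 [0.07001726 0.0722885 ]
R 56 [0.06942496 0.07190045]
bar 51 [0.06122462 0.06351747]
bar 59 [0.06327664 0.06506511]
bar 43 [0.06180244 0.06351178]
```

View pics/s12.png

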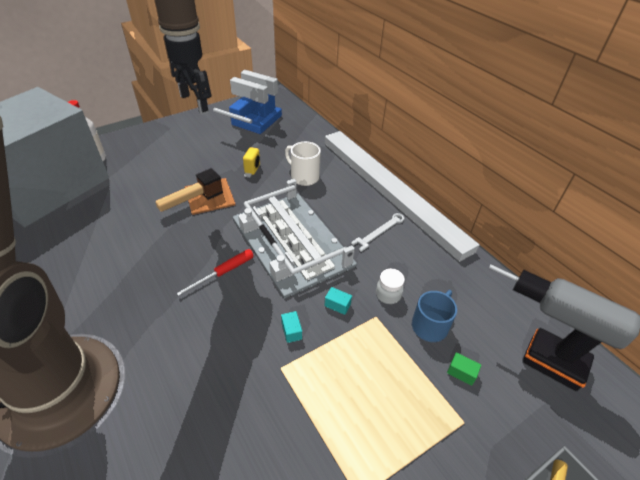

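The final side view shows the board empty, the bail closed over the four blanks around (290,240), both pins down, the mallet on its pad at (208,185), and everything else where it was.

```bash
python3 -c "
from bench import manip
print(manip.sign_off())"
```

```text
the job is handed in; nothing more can be done
None
```

I loaded all four blanks flat in their nests, closed the bail in its catches, drove both pins fully down with the mallet, put the mallet back on its pad, and handed the job in at about 59 s; the third blank tilted on its first try and had to be reseated.

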